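Turn a sign plate face up in the jig and snug the cam

TASK

Take the sign plate, lying printed face down on the sloping drying rack under the lamp tube, and drop it across the red lip of the jig's ramp, level and with its middle a little beyond the lip on the nest's side, so that it tips over the lip and comes to lie flat in the nest with its printed face up. Then turn the red cam lever until the cam has pushed the plate across against the orange sprung pad and pressed the pad in about a third of its travel, no further, and let go. Leave the knife, the tin and the tape roll where they are.

Things in the scene. Friction and masses are not known exactly. Their poses are not given: they have to be found in the camera images.
- plate_mid (a point): Centre of the loose sign plate, 120 (x) x 60 (y) x 6 mm (z), about 0.12 kg. Its +z comes out of the bare grey aluminium back, -z out of the printed face (white, red border, red ring, blue square). It starts on the rack's slope, face down: x up the slope, y across, z square out of the slope. Grasp it across its 60 mm width at mid length.
- cradle (a point): Drying rack (fixed, placed anew each time): point on its sloping face under the plate's middle, 120 mm above the table. z up, x horizontal, y across. The face rises towards +x at 0.60 rad (34 deg); it is 36 mm wide, so fingers reach past the plate's sides. A wooden shoe, 6 mm higher than the plate's back, holds the plate's lower 20 mm at end and sides.
- lamp (a point): Middle of the rack's white lamp tube, 18 mm thick, along the rack's y, 112 mm above the cradle point and 12 mm to its +x, on posts 135 mm to each side. An upright gripper does not fit beneath it: come in square to the slope, tool leaning back 34 deg. After lifting the plate about 25 mm square off the slope, draw it out towards the rack's -x and up.
- lip (a point): Middle of the ramp's upper edge (red), 160 mm above the table. Axes are the jig's: z up, -x to the nest's open side, y along the lip. The ramp is 40 mm wide, 5 mm thick, falls to +x at 0.5 rad; below the lip it is open. A level plate, length along x, let go under 30 mm above the lip with its middle 10 to 24 mm beyond it (to -x) turns over and lands in the nest.
- nest (a point): Centre of the nest's floor in the fixed jig (placed anew each time), 20 mm above the table, 75 mm on the -x side of the lip, 140 mm below it; axes as the lip's. Stops 18 mm high at x = -95 and 118 mm. Side walls at y = -36 and +46 with flared guides up to 40 mm above the floor; within |x| = 42 mm the cam (-y, under a guide) and the pad (+y), whose free face leaves 72 mm of width.
- cam_lever (a joint): Cam lever angle, rad: 0 open, grows counter-clockwise from above, to 2.9; starts at 0 to 0.35. Stiff (0.25 N m), stays put. The brass cam (disc radius 34 mm, centre 12 mm off the axis) reaches 12 (1 - cos angle) mm into the nest beyond y = -36 mm. With the plate in, its 12 mm of play is used up at 1.57 rad, the pad is pressed 4 mm at about 1.91 and 9 mm (too far) at about 2.4.
- cam_axis (a point): Point on the cam lever's upright turning axis, 70 mm above the table, 58 mm on the -y side of the nest's midline. Axes as the jig's.
- knob (a point): On the lever's black upright round knob, diameter 20 mm, from 44 to 88 mm above the table; the point is on its axis, 70 mm above the table, 80 mm from the cam axis. At lever angle 0 it lies from that axis at 200 deg from the jig's x, counter-clockwise from above.
- pad (a joint): How far the orange sprung pad is pressed back towards the nest's +y, m: 0 free, end of travel 0.012. Spring 2200 N/m, about 9 N at 4 mm. Its face, 74 mm long, is at y = 36 mm of the nest when free; a flared guide tops it.
- knife: Bystander: yellow and black craft knife, 146 x 24 x 16 mm, lying on the table; origin at its underside.
- tin: Bystander: red-labelled paint tin, diameter 68, height 75 mm; origin at the centre of its underside.
- tape: Bystander: blue roll of tape lying flat, diameter 90, height 25 mm; origin at the centre of its underside.
Not all that is in view belongs to the job. Of the things that look like the part that bears plate_mid, the smallest one is meant.

How it is judged:
By the outcome, as a careful person would: the job done as asked, in the order asked, and still so for the second after the job is handed in, with the robot touching nothing.
It also fails if it takes over 58 s, if anything falls off the work surface, if the arm or the gripper's body presses on something with over 40 N, if the wrist force passes 120 N, or if a joint passes its speed limit or range.

ROBOT

A 6-joint arm with a two-finger parallel gripper is mounted at the origin on the work surface. World frame = base frame: x ahead of the robot, y to its left, z up, the work surface at z = 0. Lengths are in m, angles in rad, forces in N, time in s.
With the tool pointing down it reaches from about 0.3 to 0.775 m from the base axis. Payload 14.6 kg.
Tool frame: the origin (TCP) lies at the very end of the fingers, on their centre line; the grasp point (between the pads) lies ctrl.grasp_offset behind it (ctrl.grasp_offset is the distance from the TCP to the grasp point, in m); z points along the fingers, y is the direction in which the jaws open and shut (so a half turn about z gives the same grasp; the last joint's range is limited). The gripper opens to 94 mm and grips with 3 to 60 N. Pads are 16 mm wide; open, the fingers measure 119 mm over their backs; the gripper's body (75 mm by 177 mm) begins 78 mm behind the grasp point.
Start: joints at [-1.386, 0.3, 1.521, -0, 1.321, -0.067], TCP at [0.137, -0.533, 0.205] pointing down, gripper open.
Joint ranges: [-3.03, 3.03], [-0.79, 2.21], [0.23, 2.52], [-1.04, 4.18], [0, 3.07], [-2.55, 2.55]. Speed limits (rad/s): [2.22, 2.22, 2.57, 3.14, 3.14, 3.14].

INTERFACE

Orientations are given as [roll, pitch, yaw] about the fixed x, y, z axes, in that order (R = Rz(yaw) Ry(pitch) Rx(roll)).
In Python, from station import ctrl gives the robot as it stands. The module is installed in compiled form; this text tells all that it offers.
- The arm moves only by the tool carry_out, never from a script. Its argument "deltas" is a list of rows, each an object of numbers: "x", "y", "z": the shift along the tool's x, y, z in units of 0.02 m (1.0 is 0.02 m); "wx", "wy", "wz": the turn, a rotation vector about the tool's x, y, z in units of 0.08 rad (1.0 is 0.08 rad); "jaw": the opening in per cent of the stroke, from 0 (shut) to 100 (fully open). A call has 1 to 12 rows; each row shifts and turns the commanded pose from where the row before left it, along the tool's axes as they then stand; what a row does not reach is not made up. A row lasts 1/12 s, in which the tool goes at most 41.7 mm and 7.16 degrees, less where a joint would pass 70% of its speed; a pose out of reach is approached as far as the arm can. A call with a number of a shift or a turn outside -1 to 1 is refused whole. A call with a gripper value outside its range is refused whole. The fingers move at their own pace and stop on an object; "squeeze" is the grip in N (left out, the last holds). Time passes only in rows, so rows that do not move let the fingers close. It gives the time, the measured TCP pose, the force and the opening at its end, in the units of the state.
- ctrl.get_obs(): the state, without advancing time (a new reading comes with each control period).
- ctrl.camera(name): name is "side" or "top" or "wrist"; returns the picture (384x512x3 uint8, blue, green, red); there is no depth.
- ctrl.camera_params(name): a dict with "mtx" (3x3 intrinsics, pixels), "origin" and "attitude" of the camera in the world. Camera axes: x right, y down, z forward; pixel columns grow to the right and rows downward; lengths in m; the calibration is good to about 2 mm. The wrist camera is an equidistant fisheye: a pixel r from the principal point sees the ray r / f radians off the axis. A picture is of the moment at which its call begins: read the wrist's pose just before it. camera_params takes no time and is no camera call; for the wrist camera it gives the pose at the moment of the call.
- ctrl.hand_in(): hands the job in, once; it reports no verdict.
Trained networks look in the newest picture that a camera, given by its name, has taken for a name from the list of things; names that differ only in an ending like _2 or _b are one class to them, and where a whole thing is asked for, a point or a joint stands for the part that bears it (a point fixed in the world has none). Each returns a list of dicts, best first, with "conf" (0 to 1); they miss things now and then, are a little off and sometimes report something else, mostly with a low value. They report only what shows in the picture. A call takes as long as a camera call. They do not tell look-alikes from the thing itself.
- ctrl.boxes_of(camera, label): "rect" ([left, top, right, bottom] in pixels, round what is visible of it).
- ctrl.mark_of(camera, label): "position" ([row, column] in pixels: a listed point, or the origin of a listed thing).
The state is a dict: "time_s": time; "qpos": joint angles; "joint_vel": joint speeds; "tau": joint torques, N m; "ee_pos": TCP position; "eef_rot": TCP orientation; "force": force on the tool from outside, world axes, zero at the start; "moment": the same for the moment, N m; "grip_width": finger opening in m.
Only numpy, scipy, OpenCV 4.12 (cv2) and the standard library are available. Lean on these libraries where they do the work, as an engineer would, in place of code of your own. Each camera call takes 0.05 s, during which the arm holds its last target.

## Working session

There is one attempt and no reset: what is moved stays moved. The work goes in short steps, Python scripts to look and compute and a tool call to move; the robot and the scene stay as the last step left them, time stands still between calls to the robot, and variables do not carry over. Pictures are saved under pics/ and viewed, and the job is handed in when it is done.

Besides the shell and the picture viewer there is one more tool, called after "Request:" by a JSON object that holds its "api" and its "payload", one argument or row to a line. carry_out: Moves the arm, as the interface text tells. Its arguments: {"type":"object","properties":{"deltas":{"type":"array"},"squeeze":{"type":"number"}},"required":["deltas"]}

```bash
mkdir -p pics
cat > look.py <<'E'
from station import ctrl
import cv2,sys
def shot(n,tag):
    im=ctrl.camera(n); cv2.imwrite(f'pics/{tag}.png',im); return im
E
python3 - <<'E'
from look import *
o=ctrl.get_obs(); print(o, ctrl.grasp_offset)
for n in ['side','top']:
    shot(n,n+'0'); print(n,ctrl.camera_params(n))
    for l in ['plate_mid','cradle','lamp','lip','nest','cam_axis','knob']:
        print(l,[(round(d['conf'],2),[round(x) for x in d['position']]) for d in ctrl.mark_of(n,l)])
    print([(round(d['conf'],2),d['rect']) for d in ctrl.boxes_of(n,'plate_mid')])
E
```

```text
{'time_s': 0.0, 'qpos': array([-1.38558823e+00,  3.00470449e-01,  1.52159263e+00,  2.69163507e-06,
        1.32072230e+00, -6.65662699e-02]), 'joint_vel': array([-0.00157619, -0.00030196, -0.00161405, -0.00041093,  0.00085219,
       -0.00030252]), 'tau': array([ 2.23850970e-03, -5.31804907e+01, -3.52735376e+01,  7.09088054e-02,
        2.43287114e-02, -1.07484975e-04]), 'ee_pos': array([ 0.13698277, -0.53238558,  0.20488181]), 'eef_rot': array([-3.14040274e+00, -8.19382672e-05,  2.51773654e-01]), 'force': array([-0.24848042,  1.01668018,  0.68864067]), 'moment': array([-0.01104225, -0.06404047,  0.04291028]), 'grip_width': 0.09406218193908793} 0.0188
side {'mtx': array([[406.319601  ,   0.        , 260.22571682],
       [  0.        , 406.319601  , 191.2932177 ],
       [  0.        ,   0.        ,   1.        ]]), 'origin': array([0.41596654, 0.71934062, 0.8735827 ]), 'attitude': array([-2.32886587,  0.01504435, -2.94684335])}
plate_mid [(0.95, [315, 361]), (0.88, [291, 142]), (0.69, [304, 246])]
cradle [(0.67, [306, 247])]
lamp [(0.56, [278, 237])]
lip [(0.5, [167, 255])]
nest []

[... 178 characters left out ...]
, [104.0, 268.9, 177.6, 315.6])]
top {'mtx': array([[383.38174287,   0.        , 255.69959088],
       [  0.        , 383.38174287, 191.70365283],
       [  0.        ,   0.        ,   1.        ]]), 'origin': array([ 0.49010758, -0.05520658,  1.07000508]), 'attitude': array([-3.06897304,  0.0318368 , -1.58042943])}
plate_mid [(0.9, [294, 178]), (0.71, [103, 164]), (0.7, [204, 131]), (0.55, [264, 236])]
cradle [(0.62, [200, 132])]
lamp [(0.88, [194, 114])]
lip [(0.9, [170, 290])]
nest [(0.89, [204, 281])]
cam_axis [(0.66, [208, 308]), (0.62, [193, 114])]
knob [(0.35, [203, 131])]
[(0.71, [109.0, 178.6, 155.7, 224.1]), (0.57, [145.2, 71.0, 186.4, 134.8]), (0.17, [233.1, 236.6, 245.5, 287.0])]
```

View pics/side0.png

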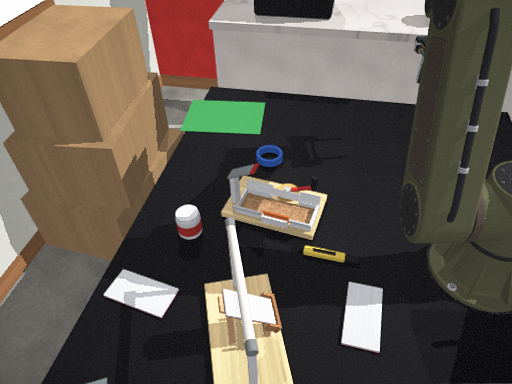

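View pics/top0.png

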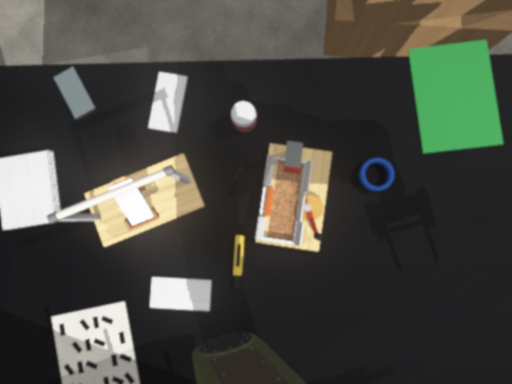

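Run:
```python
import cv2,numpy as np
t=cv2.imread('pics/top0.png');s=cv2.imread('pics/side0.png')
f=lambda im,x0,y0,x1,y1,k:cv2.resize(im[y0:y1,x0:x1],None,fx=k,fy=k,interpolation=cv2.INTER_CUBIC)
cv2.imwrite('pics/c1.png',f(t,45,145,215,255,4.5)); cv2.imwrite('pics/c2.png',f(t,245,135,345,255,5))
cv2.imwrite('pics/c3.png',f(s,195,205,305,384,3.3)); cv2.imwrite('pics/c4.png',f(s,210,140,340,250,5))
```

```text
(no output)
```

View pics/c1.png

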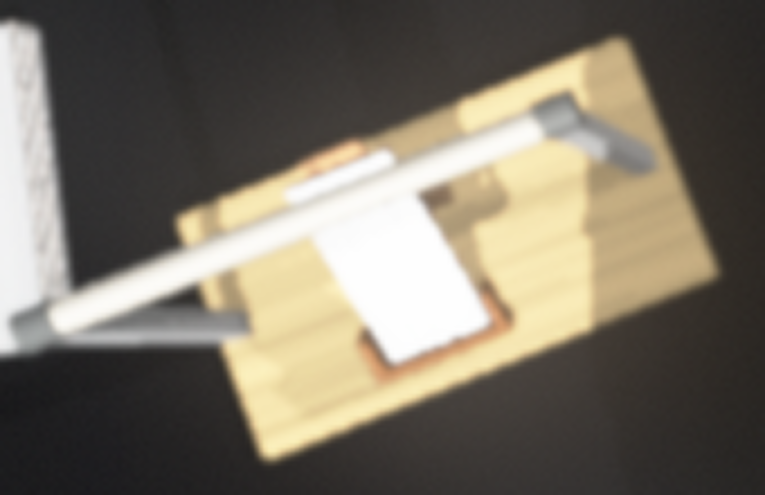

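View pics/c2.png

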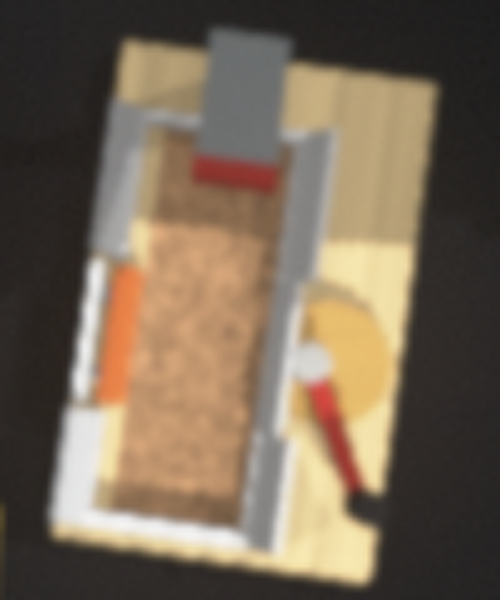

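View pics/c3.png

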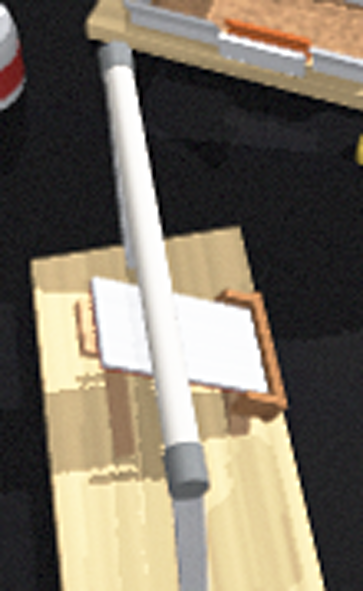

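View pics/c4.png

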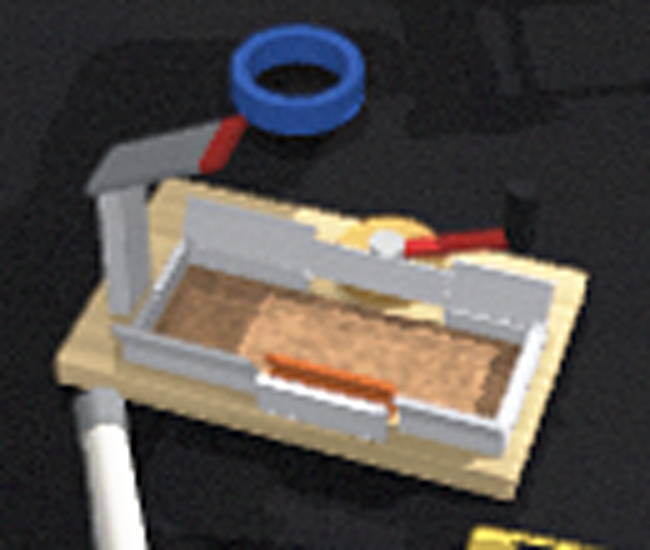

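```bash
cat >> look.py <<'E'
import numpy as np
from scipy.spatial.transform import Rotation as Ro
from scipy.optimize import least_squares
def proj(n,P,cp=None):
    c=cp or ctrl.camera_params(n); P=np.atleast_2d(P)
    q=(P-c['origin'])@Ro.from_euler('xyz',c['attitude']).as_matrix()
    m=c['mtx']
    if n=='wrist':
        r=np.hypot(q[:,0],q[:,1]); th=np.arctan2(r,q[:,2]); d=q[:,:2]/r[:,None]*th[:,None]
    else: d=q[:,:2]/q[:,2:]
    return d*[m[0,0],m[1,1]]+m[:2,2]
def rz(a): return Ro.from_euler('z',a).as_matrix()
S=0.6
def slope(p): # slope coords rel cradle -> rack coords
    x,y,z=p; return np.array([x*np.cos(S)-z*np.sin(S),y,x*np.sin(S)+z*np.cos(S)])
E
cat > fit.py <<'E'
from look import *
c1=lambda x,y:(45+x/4.5,145+y/4.5); c2=lambda x,y:(245+x/5,135+y/5)
c3=lambda x,y:(195+x/3.3,205+y/3.3); c4=lambda x,y:(210+x/5,140+y/5)
h=.06;w=.03
# rack
obs=[('top',slope((-h,w,.006)),c1(395,362)),('top',slope((-h,-w,.006)),c1(493,322)),('top',slope((h,-w,.006)),c1(390,152)),('top',slope((h,w,.006)),c1(288,190)),
('side',slope((h,-w,.006)),c3(93,278)),('side',slope((h,w,.006)),c3(102,365)),('side',slope((-h,w,.006)),c3(265,390)),
('top',(.012,0.135,.112),c1(30,325)),('top',(.012,-.135,.112),c1(560,110)),('side',(.012,-.135,.112),c3(118,55)),('side',(.012,.135,.112),c3(187,470))]
def fit(obs,z0,x0):
    O=[o for o in obs]; cp={n:ctrl.camera_params(n) for n in('top','side')}
    def res(p,raw=False):
        r=[]
        for n,q,px in O:
            P=rz(p[2])@np.array(q)+[p[0],p[1],z0]; r.append(proj(n,P,cp[n])[0]-px)
        return np.array(r) if raw else np.ravel(r)
    s=least_squares(res,x0,loss='soft_l1'); print(np.round(s.x,4)); print(np.round(res(s.x,True),1).tolist()); return s.x
print('rack',fit(obs,.12,[.5,.3,.4]))
# jig frame at nest centre on floor z=.02
obs=[('top',(.075,0,.14),c2(233,187)),('top',(.075,.02,.14),c2(193,180)),('top',(.075,-.02,.14),c2(274,193)),('side',(.075,.02,.14),c4(203,170)),('side',(.075,-.02,.14),c4(222,122)),
('top',(.037,.036,.02),c2(142,268)),('top',(-.037,.036,.02),c2(124,406)),
('side',(.037,.036,.02),c4(266,357)),('side',(-.037,.036,.02),c4(394,388)),
('top',(-.095,.03,.018),c2(105,508)),('top',(-.095,-.03,.018),c2(240,527)),
('top',(0,-.058,.06),c2(314,362)),('side',(0,-.058,.06),c4(388,243))]
p=fit(obs,.02,[.5,-.1,-.1])
E
python3 fit.py
```

```text
[0.5387 0.2869 0.3759]
[[-1.2, -0.0], [-1.3, 0.1], [-1.4, -0.4], [-1.7, 0.5], [-0.4, -1.7], [0.4, -2.0], [0.5, -0.9], [3.4, -0.2], [-1.8, 1.7], [-0.3, 2.0], [-0.3, -3.7]]
rack [0.53873203 0.28687741 0.375852  ]
[ 0.5306 -0.0989 -0.1736]
[[-0.4, -1.1], [-0.7, -1.1], [-0.3, -1.0], [2.0, -2.9], [3.6, -2.2], [-0.4, -0.0], [-1.2, -0.4], [0.9, -1.9], [0.0, -1.5], [1.3, 1.0], [-3.5, 0.9], [-0.8, -0.1], [-0.3, -7.2]]
```

```bash
cat >> look.py <<'E'
def plan(p,rpy,N=None):
    "constant rows from the measured pose to target"
    o=ctrl.get_obs(); R0=Ro.from_euler('xyz',o['eef_rot']); R1=Ro.from_euler('xyz',rpy)
    w=(R0.inv()*R1).as_rotvec(); dp=R0.inv().apply(np.array(p)-o['ee_pos'])
    n=N or 1
    while True:
        E=Ro.from_rotvec(w/n).as_matrix(); A=sum(np.linalg.matrix_power(E,k) for k in range(n))
        d=np.linalg.solve(A,dp)/.02; u=w/n/.08
        if N or max(abs(d).max(),abs(u).max())<=.95: break
        n+=1
    print('rows',n,'shift',d.round(3),'turn',u.round(3))
E
python3 - <<'E'
from look import *
c=ctrl.camera_params('wrist'); o=ctrl.get_obs(); R=Ro.from_euler('xyz',o['eef_rot'])
print(c['mtx'],R.inv().apply(c['origin']-o['ee_pos']),(R.inv()*Ro.from_euler('xyz',c['attitude'])).as_matrix().round(2))
shot('wrist','w0')
plan([.25,-.4,.4],[np.pi,0,-.1])
plan([.50,-.1,.4],[np.pi,0,-.17])
E
```

```text
[[297.31863964   0.         252.12947158]
 [  0.         297.31863964 192.69818701]
 [  0.           0.           1.        ]] [ 0.0656141  -0.00035127 -0.17900366] [[-0.   -0.97 -0.23]
 [ 1.   -0.    0.  ]
 [-0.   -0.23  0.97]]
rows 11 shift [ 0.57  -0.556 -0.884] turn [-0.  -0.   0.4]
rows 22 shift [ 0.88  -0.947 -0.442] turn [-0.   -0.    0.24]
```

View pics/w0.png

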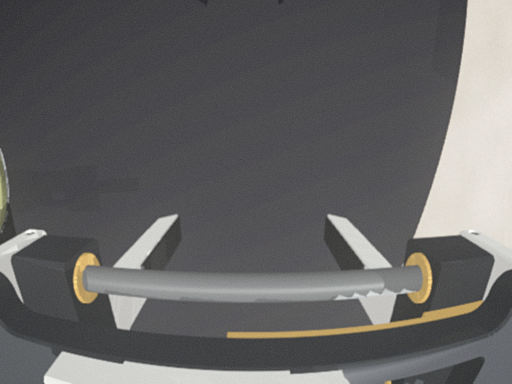

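Request:
{"api": "carry_out", "payload": {
  "deltas": [
    {"x": 0.57,"y": -0.56,"z": -0.88,"wz": 0.4},
    {"x": 0.57,"y": -0.56,"z": -0.88,"wz": 0.4},
    {"x": 0.57,"y": -0.56,"z": -0.88,"wz": 0.4},
    {"x": 0.57,"y": -0.56,"z": -0.88,"wz": 0.4},
    {"x": 0.57,"y": -0.56,"z": -0.88,"wz": 0.4},
    {"x": 0.57,"y": -0.56,"z": -0.88,"wz": 0.4},
    {"x": 0.57,"y": -0.56,"z": -0.88,"wz": 0.4},
    {"x": 0.57,"y": -0.56,"z": -0.88,"wz": 0.4},
    {"x": 0.57,"y": -0.56,"z": -0.88,"wz": 0.4},
    {"x": 0.57,"y": -0.56,"z": -0.88,"wz": 0.4},
    {"x": 0.57,"y": -0.56,"z": -0.88,"wz": 0.4}
  ]
}}

```text
invalid input
```

Run:
```python
from look import *
print(ctrl.get_obs()['qpos'])
plan([.48,-.1,.4],[np.pi,0,-.17])
```

```text
[-1.38560225e+00  2.99895995e-01  1.52102544e+00  1.09061577e-05
  1.32068765e+00 -6.65833963e-02]
rows 22 shift [ 0.834 -0.95  -0.442] turn [-0.   -0.    0.24]
```

Request:
{"api": "carry_out", "payload": {
  "deltas": [
    {"x": 0.57,"y": -0.56,"z": -0.88,"wx": 0,"wy": 0,"wz": 0.4,"jaw": 100}
  ]
}}

```text
time_s: 1.03
ee_pos: [0.1442, -0.5188, 0.2202]
eef_rot: [-3.137, 0.0, 0.219]
force: [-0.2, 0.1, -0.6]
grip_width: 0.0939
```

Request:
{"api": "carry_out", "payload": {
  "deltas": [
    {"x": 0.57,"y": -0.56,"z": -0.88,"wx": 0,"wy": 0,"wz": 0.4,"jaw": 100},
    {"x": 0.57,"y": -0.56,"z": -0.88,"wx": 0,"wy": 0,"wz": 0.4,"jaw": 100},
    {"x": 0.57,"y": -0.56,"z": -0.88,"wx": 0,"wy": 0,"wz": 0.4,"jaw": 100},
    {"x": 0.57,"y": -0.56,"z": -0.88,"wx": 0,"wy": 0,"wz": 0.4,"jaw": 100},
    {"x": 0.57,"y": -0.56,"z": -0.88,"wx": 0,"wy": 0,"wz": 0.4,"jaw": 100},
    {"x": 0.57,"y": -0.56,"z": -0.88,"wx": 0,"wy": 0,"wz": 0.4,"jaw": 100},
    {"x": 0.57,"y": -0.56,"z": -0.88,"wx": 0,"wy": 0,"wz": 0.4,"jaw": 100},
    {"x": 0.57,"y": -0.56,"z": -0.88,"wx": 0,"wy": 0,"wz": 0.4,"jaw": 100},
    {"x": 0.57,"y": -0.56,"z": -0.88,"wx": 0,"wy": 0,"wz": 0.4,"jaw": 100},
    {"x": 0.57,"y": -0.56,"z": -0.88,"wx": 0,"wy": 0,"wz": 0.4,"jaw": 100}
  ]
}}

```text
time_s: 1.87
ee_pos: [0.2504, -0.3984, 0.4001]
eef_rot: [3.141, -0.0, -0.102]
force: [0.3, -0.1, 0.3]
grip_width: 0.0939
```

Run:
```python
from look import *
o=ctrl.get_obs();print(o['ee_pos'],o['eef_rot'],o['qpos'])
plan([.47,-.1,.4],[np.pi,0,-.17])
```

```text
[ 0.2504235  -0.39841588  0.40008453] [ 3.14130343e+00 -1.64742560e-04 -1.01839680e-01] [-1.08749149e+00  4.82120619e-02  1.37396723e+00 -2.26605151e-05
  1.71908126e+00  5.85141191e-01]
rows 18 shift [ 0.494 -0.903  0.   ] turn [ 0.    -0.     0.047]
```

Request:
{"api": "carry_out", "payload": {
  "deltas": [
    {"x": 0.5,"y": -0.9,"z": 0,"wx": 0,"wy": 0,"wz": 0.05,"jaw": 100},
    {"x": 0.5,"y": -0.9,"z": 0,"wx": 0,"wy": 0,"wz": 0.05,"jaw": 100},
    {"x": 0.5,"y": -0.9,"z": 0,"wx": 0,"wy": 0,"wz": 0.05,"jaw": 100},
    {"x": 0.5,"y": -0.9,"z": 0,"wx": 0,"wy": 0,"wz": 0.05,"jaw": 100},
    {"x": 0.5,"y": -0.9,"z": 0,"wx": 0,"wy": 0,"wz": 0.05,"jaw": 100},
    {"x": 0.5,"y": -0.9,"z": 0,"wx": 0,"wy": 0,"wz": 0.05,"jaw": 100},
    {"x": 0.5,"y": -0.9,"z": 0,"wx": 0,"wy": 0,"wz": 0.05,"jaw": 100},
    {"x": 0.5,"y": -0.9,"z": 0,"wx": 0,"wy": 0,"wz": 0.05,"jaw": 100},
    {"x": 0.5,"y": -0.9,"z": 0,"wx": 0,"wy": 0,"wz": 0.05,"jaw": 100},
    {"x": 0.5,"y": -0.9,"z": 0,"wx": 0,"wy": 0,"wz": 0.05,"jaw": 100},
    {"x": 0.5,"y": -0.9,"z": 0,"wx": 0,"wy": 0,"wz": 0.05,"jaw": 100},
    {"x": 0.5,"y": -0.9,"z": 0,"wx": 0,"wy": 0,"wz": 0.05,"jaw": 100}
  ]
}}

```text
time_s: 2.87
ee_pos: [0.3959, -0.1985, 0.3992]
eef_rot: [3.141, -0.0, -0.148]
force: [-0.5, -0.0, 0.2]
grip_width: 0.0936
```

Request:
{"api": "carry_out", "payload": {
  "deltas": [
    {"x": 0.5,"y": -0.9,"z": 0,"wx": 0,"wy": 0,"wz": 0.05,"jaw": 100},
    {"x": 0.5,"y": -0.9,"z": 0,"wx": 0,"wy": 0,"wz": 0.05,"jaw": 100},
    {"x": 0.5,"y": -0.9,"z": 0,"wx": 0,"wy": 0,"wz": 0.05,"jaw": 100},
    {"x": 0.5,"y": -0.9,"z": 0,"wx": 0,"wy": 0,"wz": 0.05,"jaw": 100},
    {"x": 0.5,"y": -0.9,"z": 0,"wx": 0,"wy": 0,"wz": 0.05,"jaw": 100},
    {"x": 0,"y": 0,"z": 0,"wx": 0,"wy": 0,"wz": 0,"jaw": 100}
  ]
}}

```text
time_s: 3.37
ee_pos: [0.4601, -0.1162, 0.3987]
eef_rot: [-3.141, 0.0, -0.166]
force: [-0.0, -0.2, 0.1]
grip_width: 0.094
```

Run:
```python
from look import *
o=ctrl.get_obs();print(o['time_s'],o['ee_pos'],o['eef_rot'],o['qpos'])
import pickle
cp=ctrl.camera_params('wrist'); pickle.dump(cp,open('w1.pkl','wb'))
im=shot('wrist','w1')
for l in ['lip','nest','cam_axis','knob','plate_mid']:
    print(l,[(round(d['conf'],2),[round(x) for x in d['position']]) for d in ctrl.mark_of('wrist',l)])
p=[0.5306,-0.0989,-0.1736]
J=lambda q:rz(p[2])@np.array(q)+[p[0],p[1],.02]
for n,q in dict(lip=(.075,0,.14),nest=(0,0,0),axis=(0,-.058,.05)).items(): print(n,proj('wrist',J(q),cp))
```

```text
3.3667 [ 0.46008673 -0.1162434   0.39870926] [-3.14097955e+00  4.41484288e-04 -1.66104141e-01] [-3.24985929e-01  5.79664523e-02  1.36678888e+00  5.41338124e-04
  1.71737022e+00  1.41199359e+00]
lip [(0.82, [69, 231])]
nest [(0.59, [124, 238])]
cam_axis [(0.65, [121, 268])]
knob [(0.65, [162, 292]), (0.63, [126, 239])]
plate_mid [(0.83, [257, 134]), (0.8, [166, 34]), (0.69, [30, 68])]
lip [[231.91139634  70.61148878]]
nest [[236.76490259 123.48096116]]
axis [[269.48979642 123.66352605]]
```

View pics/w1.png

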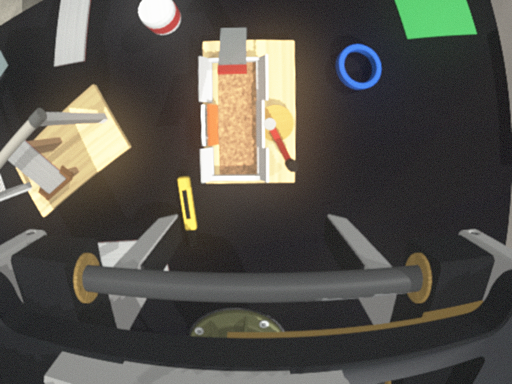

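```bash
python3 - <<'E'
from look import *
im=cv2.imread('pics/w1.png'); cv2.imwrite('pics/c5.png',cv2.resize(im[25:190,195:300],None,fx=5,fy=3.6*5/3.6,interpolation=cv2.INTER_CUBIC)[:, :])
E
python3 -c "
import cv2;i=cv2.imread('pics/w1.png');cv2.imwrite('pics/c5.png',cv2.resize(i[20:108,190:305],None,fx=6,fy=6,interpolation=2));cv2.imwrite('pics/c6.png',cv2.resize(i[90:190,190:305],None,fx=6,fy=6,interpolation=2))"
```

```text
(no output)
```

View pics/c5.png

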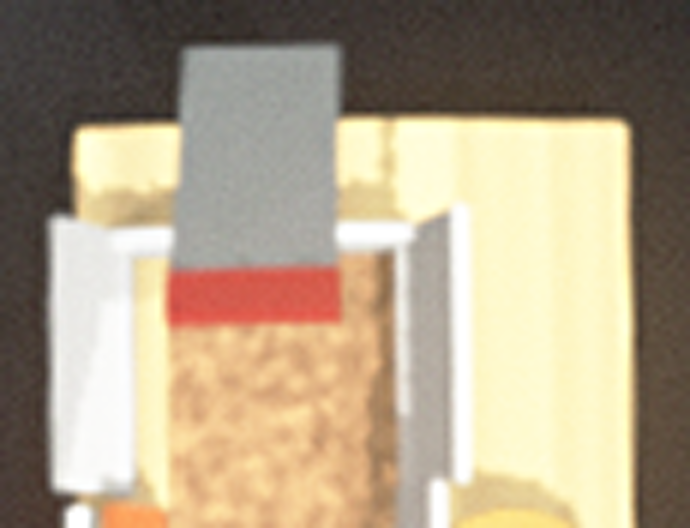

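View pics/c6.png

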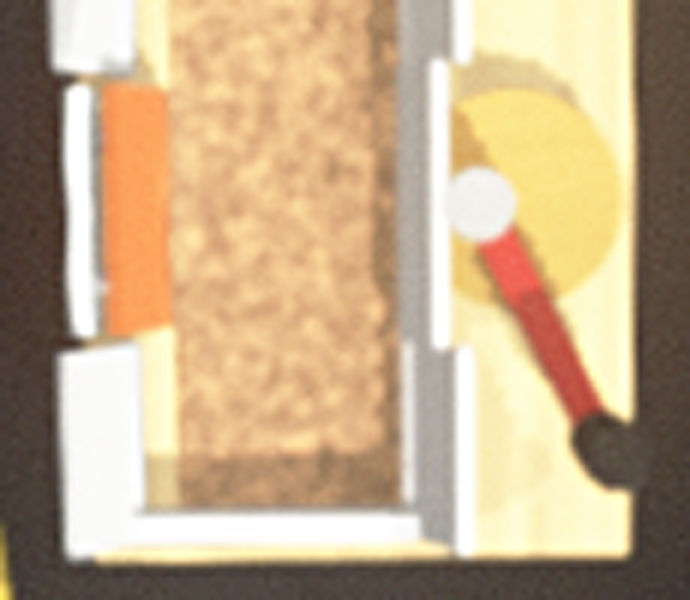

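```bash
cat > fit2.py <<'E'
from look import *
import pickle
c2=lambda x,y:(245+x/5,135+y/5);c4=lambda x,y:(210+x/5,140+y/5)
c5=lambda x,y:(190+x/6,20+y/6);c6=lambda x,y:(190+x/6,90+y/6)
L=(.0726,.1356)
for L in [(.075,.14),(.0726,.1356)]:
  obs=[('top',(L[0],.02,L[1]),c2(193,180)),('top',(L[0],-.02,L[1]),c2(274,193)),('side',(L[0],.02,L[1]),c4(203,170)),('side',(L[0],-.02,L[1]),c4(222,122)),
  ('top',(-.095,.03,.018),c2(105,508)),('top',(-.095,-.03,.018),c2(240,527)),('top',(0,-.058,.06),c2(314,362)),
  ('wrist',(L[0],.02,L[1]),c5(168,326)),('wrist',(L[0],-.02,L[1]),c5(340,323)),('wrist',(0,-.058,.06),c6(480,203)),('wrist',(-.095,.03,.018),c6(180,512)),('wrist',(-.095,-.03,.018),c6(375,512))]
  cp={n:ctrl.camera_params(n) for n in('top','side')}; cp['wrist']=pickle.load(open('w1.pkl','rb'))
  def res(p,raw=False):
    r=np.array([proj(n,rz(p[2])@np.array(q)+[p[0],p[1],.02],cp[n])[0]-px for n,q,px in obs]); return r if raw else r.ravel()
  s=least_squares(res,[.53,-.1,-.17],loss='soft_l1'); p=s.x; print(p.round(4)); print(res(p,True).round(1).tolist())
ax=rz(p[2])@[0,-.058,.05]+[p[0],p[1],.02]
def r2(t):
    k=np.array([[*(ax[:2]+.08*np.array([np.cos(a),np.sin(a)])),.088] for a in [np.radians(200)+p[2]+t[0]]])
    return np.concatenate([proj('wrist',k,cp['wrist'])[0]-c6(618,450),proj('top',k,cp['top'])[0]-c2(364,500)])
s=least_squares(r2,[.2]);print('lever',s.x,s.fun)
E
python3 fit2.py
```

```text
[ 0.5298 -0.099  -0.174 ]
[[-0.7, -0.7], [-0.3, -0.7], [2.3, -2.9], [3.9, -2.1], [1.3, 1.3], [-3.5, 1.2], [-0.7, 0.3], [-0.2, -2.9], [-0.2, -2.8], [-0.0, 0.3], [0.2, 0.3], [0.2, 0.4]]
[ 0.5306 -0.0991 -0.1748]
[[-0.9, 0.1], [-0.5, 0.2], [2.9, -1.5], [4.5, -0.8], [1.3, 0.9], [-3.5, 0.9], [-0.7, -0.0], [0.1, -1.4], [-0.1, -1.1], [-0.1, -0.2], [0.1, -0.2], [0.1, -0.0]]
lever [0.17125333] [0.28810152 0.81237075 0.90659116 1.84499932]
```

```bash
cat >> look.py <<'E'
RK=[.5387,.2869,.3759]
def rackw(q): return rz(RK[2])@slope(q)+[RK[0],RK[1],.12]
JG=[.5306,-.0991,-.1748]
def jigw(q): return rz(JG[2])@np.array(q)+[JG[0],JG[1],.02]
E
python3 - <<'E'
from look import *
print(rackw((-.04,0,.2)))
plan(rackw((-.04,0,.2)),[np.pi,-.6,RK[2]])
E
```

```text
[0.4029481  0.23332329 0.26248142]
rows 19 shift [-0.172 -0.927  0.357] turn [ 0.108  0.385 -0.348]
```

Request:
{"api": "carry_out", "payload": {
  "deltas": [
    {"x": -0.17,"y": -0.93,"z": 0.36,"wx": 0.11,"wy": 0.385,"wz": -0.35,"jaw": 100},
    {"x": -0.17,"y": -0.93,"z": 0.36,"wx": 0.11,"wy": 0.385,"wz": -0.35,"jaw": 100},
    {"x": -0.17,"y": -0.93,"z": 0.36,"wx": 0.11,"wy": 0.385,"wz": -0.35,"jaw": 100},
    {"x": -0.17,"y": -0.93,"z": 0.36,"wx": 0.11,"wy": 0.385,"wz": -0.35,"jaw": 100},
    {"x": -0.17,"y": -0.93,"z": 0.36,"wx": 0.11,"wy": 0.385,"wz": -0.35,"jaw": 100},
    {"x": -0.17,"y": -0.93,"z": 0.36,"wx": 0.11,"wy": 0.385,"wz": -0.35,"jaw": 100},
    {"x": -0.17,"y": -0.93,"z": 0.36,"wx": 0.11,"wy": 0.385,"wz": -0.35,"jaw": 100},
    {"x": -0.17,"y": -0.93,"z": 0.36,"wx": 0.11,"wy": 0.385,"wz": -0.35,"jaw": 100},
    {"x": -0.17,"y": -0.93,"z": 0.36,"wx": 0.11,"wy": 0.385,"wz": -0.35,"jaw": 100},
    {"x": -0.17,"y": -0.93,"z": 0.36,"wx": 0.11,"wy": 0.385,"wz": -0.35,"jaw": 100},
    {"x": -0.17,"y": -0.93,"z": 0.36,"wx": 0.11,"wy": 0.385,"wz": -0.35,"jaw": 100},
    {"x": -0.17,"y": -0.93,"z": 0.36,"wx": 0.11,"wy": 0.385,"wz": -0.35,"jaw": 100}
  ]
}}

```text
time_s: 4.67
ee_pos: [0.4357, 0.1079, 0.314]
eef_rot: [-3.098, -0.382, 0.164]
force: [0.9, 0.9, 0.7]
grip_width: 0.094
```

Request:
{"api": "carry_out", "payload": {
  "deltas": [
    {"x": -0.17,"y": -0.93,"z": 0.36,"wx": 0.11,"wy": 0.385,"wz": -0.35,"jaw": 100},
    {"x": -0.17,"y": -0.93,"z": 0.36,"wx": 0.11,"wy": 0.385,"wz": -0.35,"jaw": 100},
    {"x": -0.17,"y": -0.93,"z": 0.36,"wx": 0.11,"wy": 0.385,"wz": -0.35,"jaw": 100},
    {"x": -0.17,"y": -0.93,"z": 0.36,"wx": 0.11,"wy": 0.385,"wz": -0.35,"jaw": 100},
    {"x": -0.17,"y": -0.93,"z": 0.36,"wx": 0.11,"wy": 0.385,"wz": -0.35,"jaw": 100},
    {"x": -0.17,"y": -0.93,"z": 0.36,"wx": 0.11,"wy": 0.385,"wz": -0.35,"jaw": 100},
    {"x": -0.17,"y": -0.93,"z": 0.36,"wx": 0.11,"wy": 0.385,"wz": -0.35,"jaw": 100},
    {"x": 0,"y": 0,"z": 0,"wx": 0,"wy": 0,"wz": 0,"jaw": 100}
  ]
}}

```text
time_s: 5.33
ee_pos: [0.4017, 0.2361, 0.2604]
eef_rot: [-3.14, -0.601, 0.383]
force: [-0.1, 0.2, -0.4]
grip_width: 0.0943
```

```bash
cat > wl.py <<'E'
from look import *
import pickle,sys
t=sys.argv[1]
o=ctrl.get_obs();print(o['time_s'],o['ee_pos'],o['eef_rot'],o['qpos'].round(2))
cp=ctrl.camera_params('wrist'); pickle.dump(cp,open(t+'.pkl','wb'))
im=shot('wrist',t)
v=im.copy()
for q in [(x,y,.006) for x,y in [(-.06,-.03),(-.06,.03),(.06,.03),(.06,-.03)]]:
    a=proj('wrist',rackw(q),cp)[0]; print(a.round(1)); cv2.circle(v,tuple(int(i) for i in a),2,(0,0,255),-1)
cv2.imwrite(f'pics/{t}o.png',v)
for l in ['plate_mid','lamp','cradle']:
    print(l,[(round(d['conf'],2),[round(x) for x in d['position']]) for d in ctrl.mark_of('wrist',l)])
print(proj('wrist',rackw((0,0,.003)),cp))
E
python3 wl.py w2
```

```text
5.3333 [0.4017284  0.2360797  0.26042409] [-3.13963479 -0.60074595  0.38281255] [ 0.49 -0.27  2.08 -0.08  0.73  1.72]
[278.7 190.7]
[232.  190.4]
[231.7  95.8]
[280.2  96.1]
plate_mid [(0.72, [74, 332]), (0.64, [144, 254])]
lamp [(0.94, [71, 254])]
cradle []
[[255.6870957  143.48085043]]
```

View pics/w2o.png

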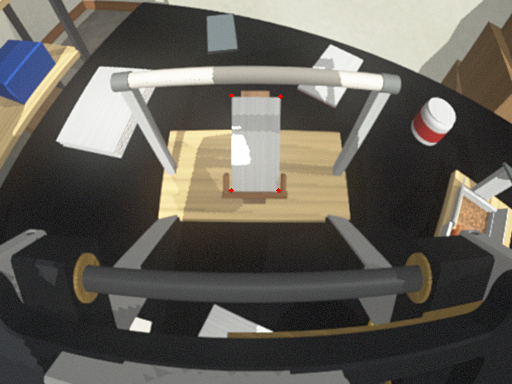

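```bash
python3 -c "
import cv2;i=cv2.imread('pics/w2.png');cv2.imwrite('pics/c7.png',cv2.resize(i[60:225,200:310],None,fx=3.6,fy=3.6,interpolation=2))"
python3 - <<'E'
from look import *
plan(rackw((0,0,.08)),[np.pi,-.6,RK[2]])
plan(rackw((0,0,-.0158)),[np.pi,-.6,RK[2]])
E
```

```text
rows 7 shift [0.277 0.009 0.855] turn [-0.007 -0.003  0.004]
rows 12 shift [0.161 0.006 0.898] turn [-0.004 -0.002  0.002]
```

View pics/c7.png

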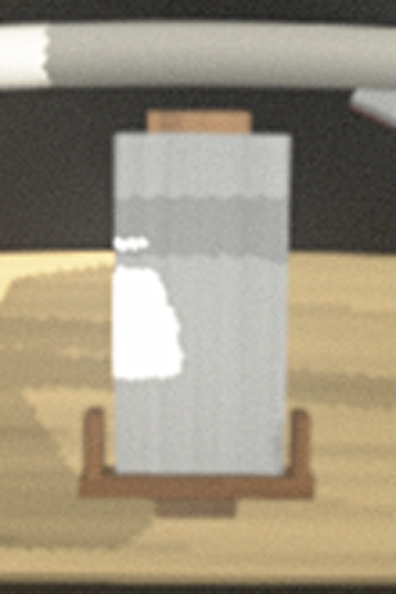

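Request:
{"api": "carry_out", "payload": {
  "deltas": [
    {"x": 0.26,"y": 0.01,"z": 0.85,"wx": -0.01,"wy": 0,"wz": 0,"jaw": 100},
    {"x": 0.26,"y": 0.01,"z": 0.85,"wx": -0.01,"wy": 0,"wz": 0,"jaw": 100},
    {"x": 0.26,"y": 0.01,"z": 0.85,"wx": -0.01,"wy": 0,"wz": 0,"jaw": 100},
    {"x": 0.26,"y": 0.01,"z": 0.85,"wx": -0.01,"wy": 0,"wz": 0,"jaw": 100},
    {"x": 0.26,"y": 0.01,"z": 0.85,"wx": -0.01,"wy": 0,"wz": 0,"jaw": 100},
    {"x": 0.26,"y": 0.01,"z": 0.85,"wx": -0.01,"wy": 0,"wz": 0,"jaw": 100},
    {"x": 0.26,"y": 0.01,"z": 0.85,"wx": -0.01,"wy": 0,"wz": 0,"jaw": 100},
    {"x": 0,"y": 0,"z": 0,"wx": 0,"wy": 0,"wz": 0,"jaw": 100}
  ]
}}

```text
time_s: 6.2
ee_pos: [0.4955, 0.2691, 0.1828]
eef_rot: [3.138, -0.599, 0.378]
force: [-0.3, -0.5, -1.3]
grip_width: 0.0941
```

```bash
python3 wl.py w3
python3 - <<'E'
from look import *
plan(rackw((-.001,0,-.015)),[np.pi,-.6,RK[2]],8)
E
```

```text
6.2 [0.49550674 0.26909925 0.1828345 ] [ 3.13836828 -0.59864264  0.37770309] [ 0.46  0.07  1.97 -0.1   0.51  1.72]
[283.4 258.5]
[219.3 258.5]
[215.8 127.2]
[287.  127.2]
plate_mid [(0.8, [82, 342]), (0.72, [199, 250])]
lamp [(0.68, [106, 250])]
cradle []
[[251.37523345 195.57120596]]
rows 8 shift [0.009 0.001 0.601] turn [ 0.002 -0.003  0.004]
```

View pics/w3o.png

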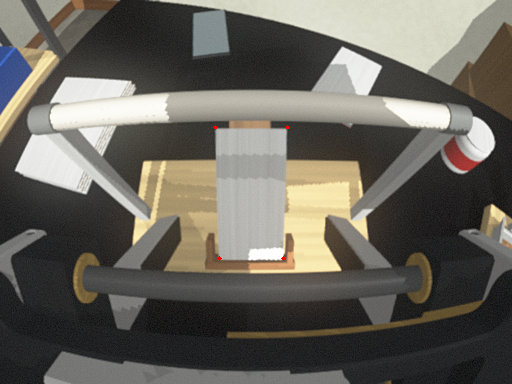

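Request:
{"api": "carry_out", "payload": {
  "deltas": [
    {"x": 0,"y": 0,"z": 0.6,"wx": 0,"wy": 0,"wz": 0,"jaw": 100},
    {"x": 0,"y": 0,"z": 0.6,"wx": 0,"wy": 0,"wz": 0,"jaw": 100},
    {"x": 0,"y": 0,"z": 0.6,"wx": 0,"wy": 0,"wz": 0,"jaw": 100},
    {"x": 0,"y": 0,"z": 0.6,"wx": 0,"wy": 0,"wz": 0,"jaw": 100},
    {"x": 0,"y": 0,"z": 0.6,"wx": 0,"wy": 0,"wz": 0,"jaw": 100},
    {"x": 0,"y": 0,"z": 0.6,"wx": 0,"wy": 0,"wz": 0,"jaw": 100},
    {"x": 0,"y": 0,"z": 0.6,"wx": 0,"wy": 0,"wz": 0,"jaw": 100},
    {"x": 0,"y": 0,"z": 0.6,"wx": 0,"wy": 0,"wz": 0,"jaw": 100},
    {"x": 0,"y": 0,"z": 0,"wx": 0,"wy": 0,"wz": 0,"jaw": 100}
  ]
}}

```text
time_s: 7.15
ee_pos: [0.5446, 0.2896, 0.1048]
eef_rot: [3.139, -0.6, 0.38]
force: [0.0, -0.4, -0.8]
grip_width: 0.0939
```

Request:
{"api": "carry_out", "payload": {
  "deltas": [
    {"x": 0,"y": 0,"z": 0,"wx": 0,"wy": 0,"wz": 0,"jaw": 55},
    {"x": 0,"y": 0,"z": 0,"wx": 0,"wy": 0,"wz": 0,"jaw": 50},
    {"x": 0,"y": 0,"z": 0,"wx": 0,"wy": 0,"wz": 0,"jaw": 50},
    {"x": 0,"y": 0,"z": 0,"wx": 0,"wy": 0,"wz": 0,"jaw": 50},
    {"x": 0,"y": 0,"z": 0,"wx": 0,"wy": 0,"wz": 0,"jaw": 50},
    {"x": 0,"y": 0,"z": 0,"wx": 0,"wy": 0,"wz": 0,"jaw": 50},
    {"x": 0,"y": 0,"z": 0,"wx": 0,"wy": 0,"wz": 0,"jaw": 50},
    {"x": 0,"y": 0,"z": 0,"wx": 0,"wy": 0,"wz": 0,"jaw": 50}
  ],
  "squeeze": 25
}}

```text
time_s: 7.82
ee_pos: [0.5446, 0.2898, 0.1058]
eef_rot: [3.139, -0.602, 0.38]
force: [-5.5, -2.5, 6.7]
grip_width: 0.0592
```

Request:
{"api": "carry_out", "payload": {
  "deltas": [
    {"x": 0,"y": 0,"z": -0.2,"wx": 0,"wy": 0,"wz": 0,"jaw": 50},
    {"x": 0,"y": 0,"z": -0.3,"wx": 0,"wy": 0,"wz": 0,"jaw": 50},
    {"x": 0,"y": 0,"z": -0.3,"wx": 0,"wy": 0,"wz": 0,"jaw": 50},
    {"x": 0,"y": 0,"z": -0.3,"wx": 0,"wy": 0,"wz": 0,"jaw": 50},
    {"x": 0,"y": 0,"z": -0.3,"wx": 0,"wy": 0,"wz": 0,"jaw": 50},
    {"x": 0,"y": 0,"z": 0,"wx": 0,"wy": 0,"wz": 0,"jaw": 50}
  ]
}}

```text
time_s: 8.32
ee_pos: [0.5294, 0.284, 0.1296]
eef_rot: [3.139, -0.602, 0.38]
force: [0.5, -0.7, -0.1]
grip_width: 0.0594
```

```bash
python3 wl.py w4
```

```text
8.3167 [0.52942053 0.28396061 0.12960704] [ 3.13875025 -0.60200362  0.37979667] [ 0.45  0.23  1.93 -0.11  0.39  1.74]
[293.7 296.9]
[212.6 296.8]
[206.1 129.2]
[301.6 129.5]
plate_mid [(0.97, [78, 358]), (0.88, [236, 248])]
lamp [(0.62, [91, 251])]
cradle []
[[253.53491285 219.469995  ]]
```

View pics/w4.png

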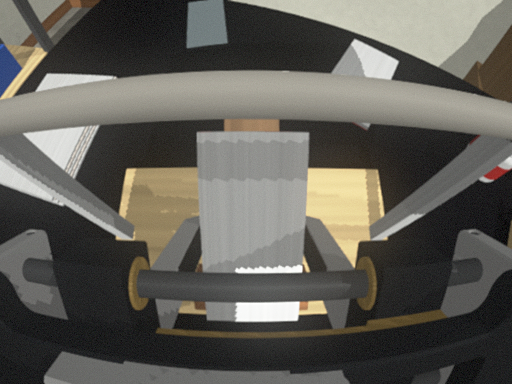

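Request:
{"api": "carry_out", "payload": {
  "deltas": [
    {"x": -0.5,"y": 0,"z": -0.6,"wx": 0,"wy": 0,"wz": 0,"jaw": 50},
    {"x": -0.5,"y": 0,"z": -0.9,"wx": 0,"wy": 0,"wz": 0,"jaw": 50},
    {"x": -0.5,"y": 0,"z": -0.9,"wx": 0,"wy": 0,"wz": 0,"jaw": 50},
    {"x": -0.5,"y": 0,"z": -0.9,"wx": 0,"wy": 0,"wz": 0,"jaw": 50},
    {"x": -0.5,"y": 0,"z": -0.9,"wx": 0,"wy": 0,"wz": 0,"jaw": 50},
    {"x": -0.5,"y": 0,"z": -0.9,"wx": 0,"wy": 0,"wz": 0,"jaw": 50},
    {"x": -0.5,"y": 0,"z": -0.9,"wx": 0,"wy": 0,"wz": 0,"jaw": 50},
    {"x": -0.5,"y": 0,"z": -0.9,"wx": 0,"wy": 0,"wz": 0,"jaw": 50},
    {"x": 0,"y": 0,"z": 0,"wx": 0,"wy": 0,"wz": 0,"jaw": 50}
  ]
}}

```text
time_s: 9.27
ee_pos: [0.3945, 0.2306, 0.1983]
eef_rot: [3.139, -0.603, 0.38]
force: [-0.8, 0.0, -0.7]
grip_width: 0.0596
```

```bash
python3 - <<'E'
from look import *
print(ctrl.get_obs()['ee_pos'])
plan([.40,.08,.36],[np.pi,-.2,.1])
plan([.5,-.05,.36],[np.pi,0,JG[2]])
E
python3 wl.py w5|head -1
```

```text
[0.39447236 0.23057712 0.19834018]
rows 9 shift [ 0.208  0.804 -0.905] turn [-0.149 -0.556  0.36 ]
rows 16 shift [ 0.387  0.893 -0.438] turn [-0.129 -0.459  0.419]
9.2667 [0.39447236 0.23057712 0.19834018] [ 3.13893493 -0.60286941  0.37988787] [ 0.49 -0.22  2.19 -0.12  0.57  1.76]
```

View pics/w5.png

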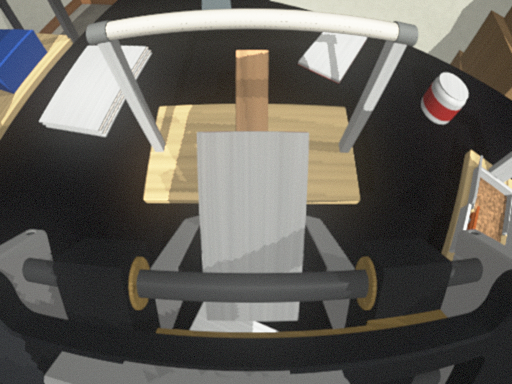

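Request:
{"api": "carry_out", "payload": {
  "deltas": [
    {"x": 0.21,"y": 0.8,"z": -0.9,"wx": -0.15,"wy": -0.55,"wz": 0.36,"jaw": 50},
    {"x": 0.21,"y": 0.8,"z": -0.9,"wx": -0.15,"wy": -0.55,"wz": 0.36,"jaw": 50},
    {"x": 0.21,"y": 0.8,"z": -0.9,"wx": -0.15,"wy": -0.55,"wz": 0.36,"jaw": 50},
    {"x": 0.21,"y": 0.8,"z": -0.9,"wx": -0.15,"wy": -0.55,"wz": 0.36,"jaw": 50},
    {"x": 0.21,"y": 0.8,"z": -0.9,"wx": -0.15,"wy": -0.55,"wz": 0.36,"jaw": 50},
    {"x": 0.21,"y": 0.8,"z": -0.9,"wx": -0.15,"wy": -0.55,"wz": 0.36,"jaw": 50},
    {"x": 0.21,"y": 0.8,"z": -0.9,"wx": -0.15,"wy": -0.55,"wz": 0.36,"jaw": 50},
    {"x": 0.21,"y": 0.8,"z": -0.9,"wx": -0.15,"wy": -0.55,"wz": 0.36,"jaw": 50},
    {"x": 0.21,"y": 0.8,"z": -0.9,"wx": -0.15,"wy": -0.55,"wz": 0.36,"jaw": 50},
    {"x": 0,"y": 0,"z": 0,"wx": 0,"wy": 0,"wz": 0,"jaw": 50}
  ]
}}

```text
time_s: 10.3
ee_pos: [0.4038, 0.0798, 0.3604]
eef_rot: [3.141, -0.203, 0.096]
force: [1.6, 0.0, -1.1]
grip_width: 0.0596
```

Run:
```python
from look import *
print(ctrl.get_obs()['ee_pos'],jigw((.075,0,.14)))
# TCP: plate middle 17 mm beyond lip, plate centre high above lip
plan(jigw((.058,0,.14+.13)),[np.pi,0,JG[2]])
# plate offset along tool x from w5
import pickle
cp=pickle.load(open('w5.pkl','rb')); o=ctrl.get_obs()
T=np.array([0.39447236,0.23057712,0.19834018]);R=Ro.from_euler('xyz',[3.13893493,-0.60286941,0.37988787])
px=np.array([(197.5,131.5),(308,131.5),(205,319),(299,320)])
def res(v):
    P=[(sx*.06+v[0],sy*.03+v[1],v[2]-.003) for sx,sy in [(1,1),(1,-1),(-1,1),(-1,-1)]]
    P=[(p[0],p[1],p[2]+v[3]*(p[0])) for p in P]
    return (proj('wrist',T+R.apply(P),cp)-px[[1,0,3,2]] ).ravel()
for sg in (1,):
    s=least_squares(res,[0,0,-.0188,0]);print(s.x.round(4),s.fun.round(1))
    px=px[[1,0,3,2]]; s=least_squares(res,[0,0,-.0188,0]);print(s.x.round(4),s.fun.round(1))
```

```text
[0.40377349 0.07982805 0.36039724] [ 0.6044571  -0.11214334  0.16      ]
rows 10 shift [0.904 0.927 0.453] turn [-0.033 -0.253  0.337]
[ 0.0021 -0.0001 -0.0166  0.0172] [-0.3 -0.3 -0.4 -0.3 -1.1 -0.2  2.   0.9]
[ -2.0623   0.     818.5161 384.4127] [ 54.6   5.1 -56.3   5.1  49.6  -0.1 -49.5  -1.1]
```

Request:
{"api": "carry_out", "payload": {
  "deltas": [
    {"x": 0.9,"y": 0.93,"z": 0.45,"wx": -0.03,"wy": -0.25,"wz": 0.34,"jaw": 50},
    {"x": 0.9,"y": 0.93,"z": 0.45,"wx": -0.03,"wy": -0.25,"wz": 0.34,"jaw": 50},
    {"x": 0.9,"y": 0.93,"z": 0.45,"wx": -0.03,"wy": -0.25,"wz": 0.34,"jaw": 50},
    {"x": 0.9,"y": 0.93,"z": 0.45,"wx": -0.03,"wy": -0.25,"wz": 0.34,"jaw": 50},
    {"x": 0.9,"y": 0.93,"z": 0.45,"wx": -0.03,"wy": -0.25,"wz": 0.34,"jaw": 50},
    {"x": 0.9,"y": 0.93,"z": 0.45,"wx": -0.03,"wy": -0.25,"wz": 0.34,"jaw": 50},
    {"x": 0.9,"y": 0.93,"z": 0.45,"wx": -0.03,"wy": -0.25,"wz": 0.34,"jaw": 50},
    {"x": 0.9,"y": 0.93,"z": 0.45,"wx": -0.03,"wy": -0.25,"wz": 0.34,"jaw": 50},
    {"x": 0.9,"y": 0.93,"z": 0.45,"wx": -0.03,"wy": -0.25,"wz": 0.34,"jaw": 50},
    {"x": 0.9,"y": 0.93,"z": 0.45,"wx": -0.03,"wy": -0.25,"wz": 0.34,"jaw": 50},
    {"x": 0,"y": 0,"z": 0,"wx": 0,"wy": 0,"wz": 0,"jaw": 50}
  ]
}}

```text
time_s: 11.22
ee_pos: [0.5869, -0.1102, 0.2823]
eef_rot: [-3.138, 0.006, -0.177]
force: [-1.0, 0.4, -1.8]
grip_width: 0.0594
```

Run:
```python
from look import *
import pickle
o=ctrl.get_obs();print(o['ee_pos'],o['eef_rot'],o['qpos'].round(2))
plan(jigw((.0555,0,.14+.0)),[np.pi,0,JG[2]],12)
cp=ctrl.camera_params('wrist'); im=shot('wrist','w6'); print(proj('wrist',jigw((.075,.02,.14)),cp),proj('wrist',jigw((.075,-.02,.14)),cp))
shot('top','top6');shot('side','side6')
a=cv2.imread('pics/side6.png')[90:250,180:350]; cv2.imwrite('pics/c8.png',cv2.resize(a,None,fx=3.5,fy=3.5,interpolation=2))
```

```text
[ 0.58689684 -0.11020348  0.28227999] [-3.13823179  0.00554368 -0.17692763] [-0.25  0.37  1.25  0.    1.52  1.5 ]
rows 12 shift [-0.006 -0.004  0.51 ] turn [-0.004  0.006 -0.002]
[[232.0314082  170.42724588]] [[271.02186156 170.32511372]]
```

View pics/w6.png

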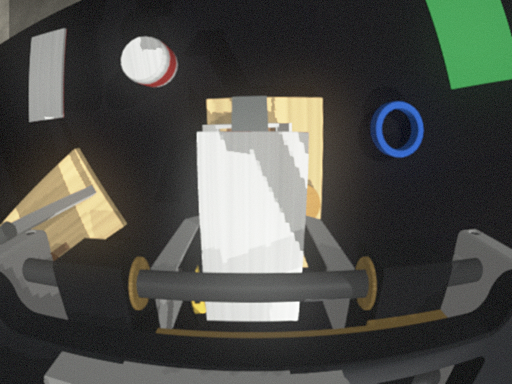

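View pics/c8.png

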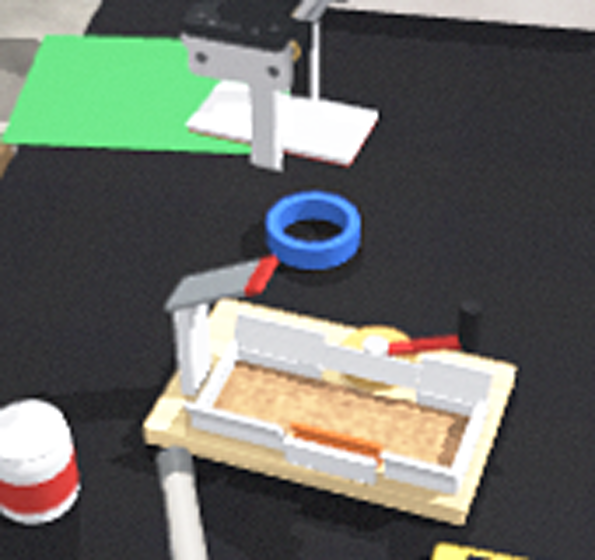

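Request:
{"api": "carry_out", "payload": {
  "deltas": [
    {"x": -0.01,"y": 0,"z": 0.55,"wx": 0,"wy": 0.02,"wz": 0,"jaw": 50},
    {"x": -0.01,"y": 0,"z": 0.55,"wx": 0,"wy": 0.02,"wz": 0,"jaw": 50},
    {"x": -0.01,"y": 0,"z": 0.55,"wx": 0,"wy": 0.02,"wz": 0,"jaw": 50},
    {"x": -0.01,"y": 0,"z": 0.55,"wx": 0,"wy": 0.02,"wz": 0,"jaw": 50},
    {"x": -0.01,"y": 0,"z": 0.55,"wx": 0,"wy": 0.02,"wz": 0,"jaw": 50},
    {"x": -0.01,"y": 0,"z": 0.55,"wx": 0,"wy": 0.02,"wz": 0,"jaw": 50},
    {"x": -0.01,"y": 0,"z": 0.55,"wx": 0,"wy": 0.02,"wz": 0,"jaw": 50},
    {"x": -0.01,"y": 0,"z": 0.55,"wx": 0,"wy": 0.02,"wz": 0,"jaw": 50},
    {"x": -0.01,"y": 0,"z": 0.55,"wx": 0,"wy": 0,"wz": 0,"jaw": 50},
    {"x": 0,"y": 0,"z": 0.55,"wx": 0,"wy": 0,"wz": 0,"jaw": 50},
    {"x": 0,"y": 0,"z": 0,"wx": 0,"wy": 0,"wz": 0,"jaw": 50}
  ]
}}

```text
time_s: 12.28
ee_pos: [0.5838, -0.1068, 0.1752]
eef_rot: [-3.138, -0.011, -0.173]
force: [-0.0, 0.5, -1.9]
grip_width: 0.0599
```

Run:
```python
from look import *
o=ctrl.get_obs();print(o['ee_pos'],o['eef_rot'],o['force'])
plan(jigw((.056,0,.138)),[np.pi,.01,JG[2]],3)
shot('wrist','w7');shot('side','side7')
a=cv2.imread('pics/side7.png')[110:230,195:335]; cv2.imwrite('pics/c9.png',cv2.resize(a,None,fx=5,fy=5,interpolation=2))
```

```text
[ 0.58384207 -0.10681395  0.1751827 ] [-3.13780249 -0.0107834  -0.17337722] [-0.01592222  0.54880445 -1.92012058]
rows 3 shift [0.036 0.028 0.286] turn [-0.016 -0.087  0.006]
```

View pics/c9.png

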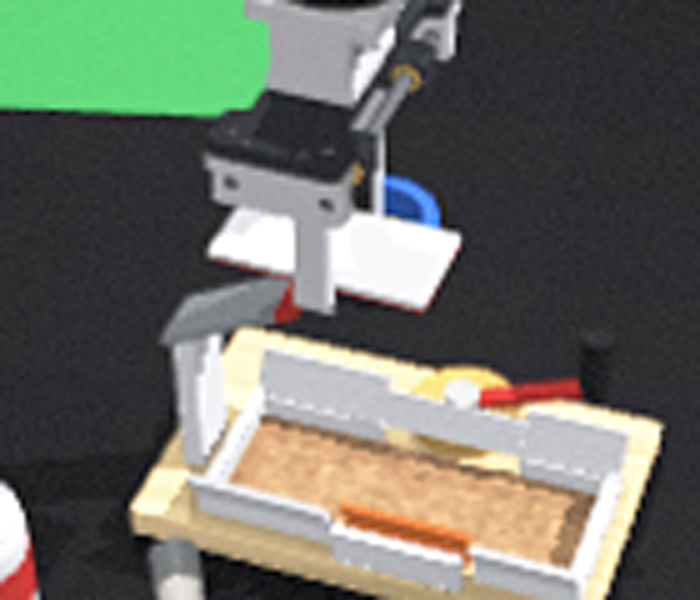

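View pics/w7.png

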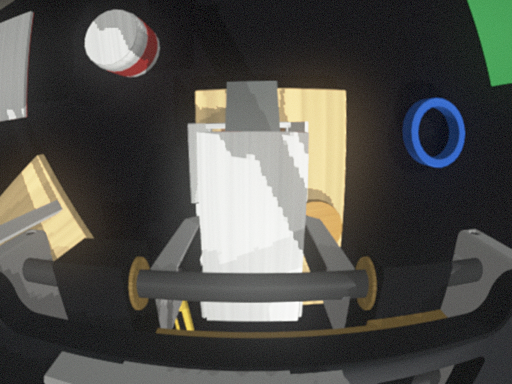

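Request:
{"api": "carry_out", "payload": {
  "deltas": [
    {"x": 0.03,"y": 0.03,"z": 0.28,"wx": 0,"wy": 0,"wz": 0,"jaw": 50},
    {"x": 0.03,"y": 0.03,"z": 0.28,"wx": 0,"wy": 0,"wz": 0,"jaw": 50},
    {"x": 0.03,"y": 0,"z": 0.28,"wx": 0,"wy": 0,"wz": 0,"jaw": 50},
    {"x": 0,"y": 0,"z": 0,"wx": 0,"wy": 0,"wz": 0,"jaw": 50},
    {"x": 0,"y": 0,"z": 0,"wx": 0,"wy": 0,"wz": 0,"jaw": 50}
  ]
}}

```text
time_s: 12.8
ee_pos: [0.5864, -0.1086, 0.1607]
eef_rot: [-3.138, -0.013, -0.174]
force: [0.2, 0.1, -1.2]
grip_width: 0.0594
```

Run:
```python
from look import *
o=ctrl.get_obs();print(o['ee_pos'],o['eef_rot'],o['force'])
print(rz(-JG[2])@(o['ee_pos']-[JG[0],JG[1],.02]))
shot('side','side8')
a=cv2.imread('pics/side8.png')[110:230,195:335]; cv2.imwrite('pics/c10.png',cv2.resize(a,None,fx=5,fy=5,interpolation=2))
T=jigw((.075,0,.14))
for q in [(.058+a,b,.14+.0125) for a in (-.06,.06) for b in (.03,-.03)]: print(proj('side',jigw(q))[0].round(1), ((proj('side',jigw(q))[0]-[195,110])*5).round())
print(((proj('side',[jigw((.075,.02,.14)),jigw((.075,-.02,.14))])-[195,110])*5).round())
```

```text
[ 0.58635856 -0.10856332  0.16065888] [-3.13802695 -0.01340905 -0.17350531] [ 0.23187972  0.10496678 -1.15915738]
[0.05655465 0.00037792 0.14065888]
[278.4 176.4] [417. 332.]
[285.8 162.6] [454. 263.]
[236.3 166.2] [206. 281.]
[244.9 153.2] [250. 216.]
[[288. 305.]
 [315. 261.]]
```

View pics/c10.png

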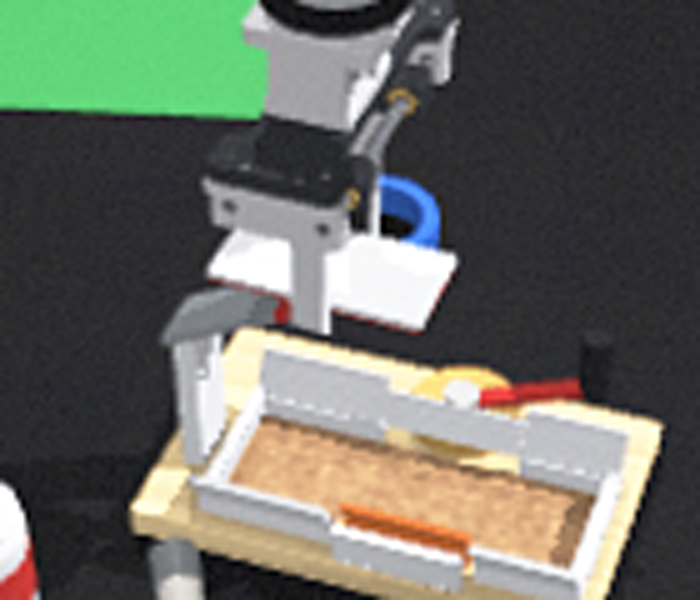

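Request:
{"api": "carry_out", "payload": {
  "deltas": [
    {"x": 0,"y": 0,"z": 0,"wx": 0,"wy": 0,"wz": 0,"jaw": 100},
    {"x": 0,"y": 0,"z": 0,"wx": 0,"wy": 0,"wz": 0,"jaw": 100},
    {"x": 0,"y": 0,"z": 0,"wx": 0,"wy": 0,"wz": 0,"jaw": 100},
    {"x": 0,"y": 0,"z": -0.3,"wx": 0,"wy": 0,"wz": 0,"jaw": 100},
    {"x": 0,"y": 0,"z": -0.8,"wx": 0,"wy": 0,"wz": 0,"jaw": 100},
    {"x": 0,"y": 0,"z": -0.8,"wx": 0,"wy": 0,"wz": 0,"jaw": 100},
    {"x": 0,"y": 0,"z": -0.8,"wx": 0,"wy": 0,"wz": 0,"jaw": 100},
    {"x": 0,"y": 0,"z": -0.8,"wx": 0,"wy": 0,"wz": 0,"jaw": 100},
    {"x": 0,"y": 0,"z": -0.8,"wx": 0,"wy": 0,"wz": 0,"jaw": 100},
    {"x": 0,"y": 0,"z": -0.8,"wx": 0,"wy": 0,"wz": 0,"jaw": 100},
    {"x": 0,"y": 0,"z": -0.8,"wx": 0,"wy": 0,"wz": 0,"jaw": 100},
    {"x": 0,"y": 0,"z": 0,"wx": 0,"wy": 0,"wz": 0,"jaw": 100}
  ]
}}

```text
time_s: 13.85
ee_pos: [0.5855, -0.1089, 0.2829]
eef_rot: [-3.138, -0.02, -0.173]
force: [-0.7, 0.1, 0.5]
grip_width: 0.0942
```

Run:
```python
from look import *
shot('side','side9');shot('wrist','w9')
a=cv2.imread('pics/side9.png')[110:250,195:340]; cv2.imwrite('pics/c11.png',cv2.resize(a,None,fx=4,fy=4,interpolation=2))
```

```text
(no output)
```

View pics/c11.png

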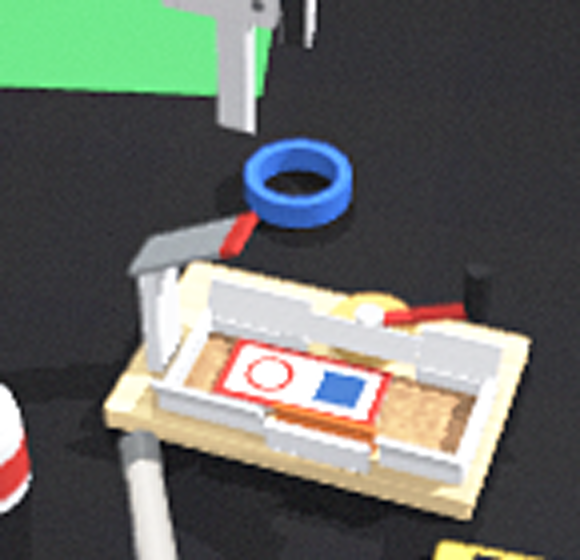

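View pics/w9.png

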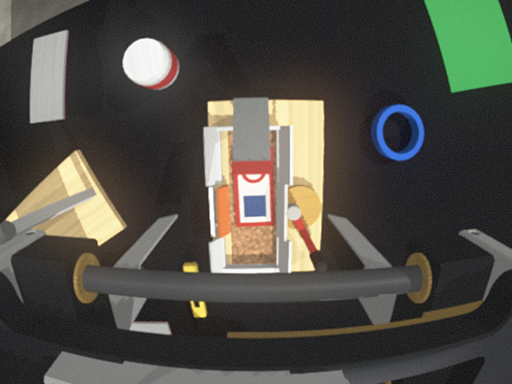

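```bash
cat >> look.py <<'E'
def knob(t,z): 
    a=np.radians(200)+t; return jigw((.08*np.cos(a),-.058+.08*np.sin(a),z-.02))
def kyaw(t): # tool y along tangent
    return np.radians(200)+t+JG[2]-np.pi
E
python3 - <<'E'
from look import *
import pickle
o=ctrl.get_obs();print(o['time_s'])
cp=ctrl.camera_params('wrist')
cam='wrist'
print(proj('wrist',[knob(.1,.088),knob(.17,.088),knob(.24,.088)]))
a=cv2.imread('pics/w9.png')[120:290,195:340]; cv2.imwrite('pics/c12.png',cv2.resize(a,None,fx=4,fy=4,interpolation=2))
print(knob(.171,.2),kyaw(.171))
plan(knob(.171,.19),[np.pi,0,kyaw(.171)])
E
```

```text
13.95
[[318.44329754 268.05000346]
 [321.99880178 266.28699042]
 [325.43838455 264.30362558]]
[ 0.44523431 -0.18329191  0.2       ] 0.3452658503988659
rows 8 shift [-0.911  0.424  0.549] turn [ 0.001 -0.024 -0.81 ]
```

View pics/c12.png

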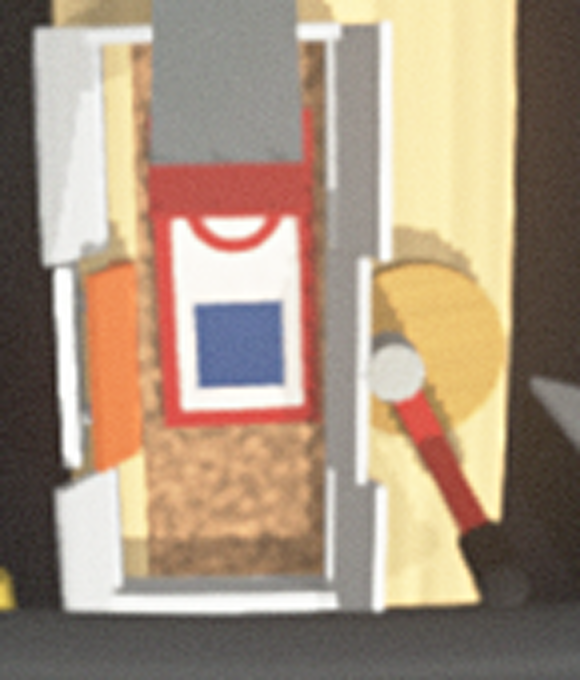

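Request:
{"api": "carry_out", "payload": {
  "deltas": [
    {"x": -0.91,"y": 0.42,"z": 0.3,"wx": 0,"wy": -0.02,"wz": -0.81,"jaw": 60},
    {"x": -0.91,"y": 0.42,"z": 0.55,"wx": 0,"wy": -0.02,"wz": -0.81,"jaw": 50},
    {"x": -0.91,"y": 0.42,"z": 0.55,"wx": 0,"wy": -0.02,"wz": -0.81,"jaw": 50},
    {"x": -0.91,"y": 0.42,"z": 0.55,"wx": 0,"wy": -0.02,"wz": -0.81,"jaw": 50},
    {"x": -0.91,"y": 0.42,"z": 0.55,"wx": 0,"wy": -0.02,"wz": -0.81,"jaw": 50},
    {"x": -0.91,"y": 0.42,"z": 0.55,"wx": 0,"wy": -0.02,"wz": -0.81,"jaw": 50},
    {"x": -0.91,"y": 0.42,"z": 0.55,"wx": 0,"wy": -0.02,"wz": -0.81,"jaw": 50},
    {"x": -0.91,"y": 0.42,"z": 0.55,"wx": 0,"wy": -0.02,"wz": -0.81,"jaw": 50},
    {"x": 0,"y": 0,"z": 0,"wx": 0,"wy": 0,"wz": 0,"jaw": 50}
  ]
}}

```text
time_s: 14.7
ee_pos: [0.4423, -0.1834, 0.1918]
eef_rot: [-3.139, 0.002, 0.347]
force: [0.5, -0.6, 0.5]
grip_width: 0.047
```

Run:
```python
from look import *
o=ctrl.get_obs();print(o['ee_pos'],o['eef_rot'],o['qpos'].round(2))
plan(knob(.171,.062),[np.pi,0,kyaw(.171)],8)
shot('wrist','w10'); print(proj('wrist',[knob(.171,.088)]))
```

```text
[ 0.44233787 -0.18343173  0.19177625] [-3.13914066e+00  1.83097980e-03  3.46935971e-01] [-0.47  0.16  1.73  0.    1.26  0.75]
rows 8 shift [0.018 0.006 0.811] turn [-0.004  0.003  0.003]
[[253.43570994 190.37652124]]
```

View pics/w10.png

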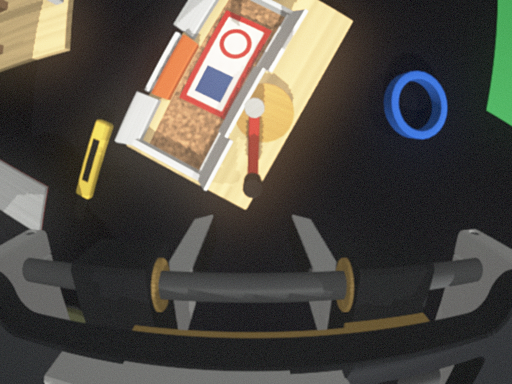

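Request:
{"api": "carry_out", "payload": {
  "deltas": [
    {"x": 0.03,"y": 0.01,"z": 0.81,"wx": 0,"wy": 0,"wz": 0,"jaw": 50},
    {"x": 0.03,"y": 0.01,"z": 0.81,"wx": 0,"wy": 0,"wz": 0,"jaw": 50},
    {"x": 0.03,"y": 0.01,"z": 0.81,"wx": 0,"wy": 0,"wz": 0,"jaw": 50},
    {"x": 0.03,"y": 0.01,"z": 0.81,"wx": 0,"wy": 0,"wz": 0,"jaw": 50},
    {"x": 0.03,"y": 0,"z": 0.81,"wx": 0,"wy": 0,"wz": 0,"jaw": 50},
    {"x": 0.03,"y": 0,"z": 0.81,"wx": 0,"wy": 0,"wz": 0,"jaw": 50},
    {"x": 0.03,"y": 0,"z": 0.81,"wx": 0,"wy": 0,"wz": 0,"jaw": 50},
    {"x": 0.03,"y": 0,"z": 0.75,"wx": 0,"wy": 0,"wz": 0,"jaw": 50},
    {"x": 0,"y": 0,"z": 0,"wx": 0,"wy": 0,"wz": 0,"jaw": 50}
  ]
}}

```text
time_s: 15.5
ee_pos: [0.4497, -0.1806, 0.0638]
eef_rot: [-3.139, 0.001, 0.344]
force: [-1.1, 0.4, 0.4]
grip_width: 0.0471
```

Run:
```python
from look import *
o=ctrl.get_obs();print(o['ee_pos'],knob(.171,.062))
shot('wrist','w11'); print(proj('wrist',[knob(.171,.088)]))
```

```text
[ 0.44965423 -0.18058117  0.06376664] [ 0.44523431 -0.18329191  0.062     ]
[[253.6626446  250.92488999]]
```

View pics/w11.png

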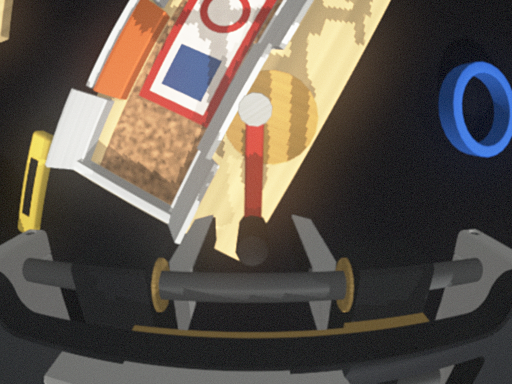

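Request:
{"api": "carry_out", "payload": {
  "deltas": [
    {"x": -0.25,"y": 0,"z": 0,"wx": 0,"wy": 0,"wz": 0,"jaw": 50},
    {"x": 0,"y": 0,"z": 0.05,"wx": 0,"wy": 0,"wz": 0,"jaw": 15},
    {"x": 0,"y": 0,"z": 0,"wx": 0,"wy": 0,"wz": 0,"jaw": 15},
    {"x": 0,"y": 0,"z": 0,"wx": 0,"wy": 0,"wz": 0,"jaw": 15},
    {"x": 0,"y": 0,"z": 0,"wx": 0,"wy": 0,"wz": 0,"jaw": 15},
    {"x": 0,"y": 0,"z": 0,"wx": 0,"wy": 0,"wz": 0,"jaw": 15},
    {"x": 0,"y": 0,"z": 0,"wx": 0,"wy": 0,"wz": 0,"jaw": 15}
  ],
  "squeeze": 20
}}

```text
time_s: 16.13
ee_pos: [0.4456, -0.1834, 0.0656]
eef_rot: [3.141, -0.002, 0.345]
force: [-2.9, 0.5, 4.7]
grip_width: 0.0195
```

```bash
cat >> look.py <<'E'
def lev():
    o=ctrl.get_obs(); q=rz(-JG[2])@(o['ee_pos']-[JG[0],JG[1],.02])-[0,-.058,0]
    t=np.degrees(np.arctan2(q[1],q[0]))%360; print('lever(tcp)',round(np.radians(t-200),3),'r',round(np.hypot(q[0],q[1]),4),'yaw-lever',round(o['eef_rot'][2]-kyaw(0),3),'F',o['force'].round(1),'M',o['moment'].round(2),'grip',o['grip_width'],'t',o['time_s'])
E
python3 - <<'E'
from look import *
lev()
for t in (1.4,):
    plan(knob(t,.0625),[np.pi,0,kyaw(t)],24)
E
```

```text
lever(tcp) 0.174 r 0.0797 yaw-lever 0.171 F [-2.9  0.5  4.7] M [ 0.42  0.42 -0.06] grip 0.01951194821523842 t 16.1333
rows 24 shift [0.005 0.204 0.007] turn [ 0.001 -0.001 -0.64 ]
```

Request:
{"api": "carry_out", "payload": {
  "deltas": [
    {"x": 0.005,"y": 0.204,"z": 0,"wx": 0,"wy": 0,"wz": -0.64,"jaw": 15},
    {"x": 0.005,"y": 0.204,"z": 0,"wx": 0,"wy": 0,"wz": -0.64,"jaw": 15},
    {"x": 0.005,"y": 0.204,"z": 0,"wx": 0,"wy": 0,"wz": -0.64,"jaw": 15},
    {"x": 0.005,"y": 0.204,"z": 0,"wx": 0,"wy": 0,"wz": -0.64,"jaw": 15},
    {"x": 0.005,"y": 0.204,"z": 0,"wx": 0,"wy": 0,"wz": -0.64,"jaw": 15},
    {"x": 0.005,"y": 0.204,"z": 0,"wx": 0,"wy": 0,"wz": -0.64,"jaw": 15}
  ]
}}

```text
time_s: 16.63
ee_pos: [0.4572, -0.2051, 0.0656]
eef_rot: [3.14, -0.001, 0.655]
force: [-3.1, 1.9, 5.6]
grip_width: 0.0196
```

Run:
```python
from look import *
lev()
for t in (1.4,):
    plan(knob(t,.064),[np.pi,0,kyaw(t)],18)
```

```text
lever(tcp) 0.483 r 0.0799 yaw-lever 0.48 F [-3.1  1.9  5.6] M [ 0.32  0.49 -0.  ] grip 0.019636631415894053 t 16.6333
rows 18 shift [0.005 0.204 0.005] turn [ 0.001 -0.001 -0.639]
```

Request:
{"api": "carry_out", "payload": {
  "deltas": [
    {"x": 0.005,"y": 0.204,"z": 0,"wx": 0,"wy": 0,"wz": -0.64,"jaw": 15},
    {"x": 0.005,"y": 0.204,"z": 0,"wx": 0,"wy": 0,"wz": -0.64,"jaw": 15},
    {"x": 0.005,"y": 0.204,"z": 0,"wx": 0,"wy": 0,"wz": -0.64,"jaw": 15},
    {"x": 0.005,"y": 0.204,"z": 0,"wx": 0,"wy": 0,"wz": -0.64,"jaw": 15},
    {"x": 0.005,"y": 0.204,"z": 0,"wx": 0,"wy": 0,"wz": -0.64,"jaw": 15},
    {"x": 0.005,"y": 0.204,"z": 0,"wx": 0,"wy": 0,"wz": -0.64,"jaw": 15},
    {"x": 0.005,"y": 0.204,"z": 0,"wx": 0,"wy": 0,"wz": -0.64,"jaw": 15},
    {"x": 0.005,"y": 0.204,"z": 0,"wx": 0,"wy": 0,"wz": -0.64,"jaw": 15},
    {"x": 0.005,"y": 0.204,"z": 0,"wx": 0,"wy": 0,"wz": -0.64,"jaw": 15},
    {"x": 0.005,"y": 0.204,"z": 0,"wx": 0,"wy": 0,"wz": -0.64,"jaw": 15},
    {"x": 0.005,"y": 0.204,"z": 0,"wx": 0,"wy": 0,"wz": -0.64,"jaw": 15},
    {"x": 0.005,"y": 0.204,"z": 0,"wx": 0,"wy": 0,"wz": -0.64,"jaw": 15}
  ]
}}

```text
time_s: 17.63
ee_pos: [0.4967, -0.233, 0.0656]
eef_rot: [3.14, 0.0, 1.269]
force: [-3.1, -0.8, 4.2]
grip_width: 0.0195
```

Run:
```python
from look import *
lev(); print(ctrl.get_obs()['qpos'].round(2))
for t in (1.6,):
    plan(knob(t,.064),[np.pi,0,kyaw(t)],10)
```

```text
lever(tcp) 1.095 r 0.0804 yaw-lever 1.095 F [-3.1 -0.8  4.2] M [-0.2  0.6 -0. ] grip 0.01952902082305408 t 17.6333
[-0.51  0.45  1.66  0.    1.03 -0.2 ]
rows 10 shift [0.007 0.202 0.008] turn [ 0.002  0.001 -0.632]
```

Request:
{"api": "carry_out", "payload": {
  "deltas": [
    {"x": 0.007,"y": 0.203,"z": 0,"wx": 0,"wy": 0,"wz": -0.635,"jaw": 15},
    {"x": 0.007,"y": 0.203,"z": 0,"wx": 0,"wy": 0,"wz": -0.635,"jaw": 15},
    {"x": 0.007,"y": 0.203,"z": 0,"wx": 0,"wy": 0,"wz": -0.635,"jaw": 15},
    {"x": 0.007,"y": 0.203,"z": 0,"wx": 0,"wy": 0,"wz": -0.635,"jaw": 15},
    {"x": 0.007,"y": 0.203,"z": 0,"wx": 0,"wy": 0,"wz": -0.635,"jaw": 15},
    {"x": 0.007,"y": 0.203,"z": 0,"wx": 0,"wy": 0,"wz": -0.635,"jaw": 15},
    {"x": 0.007,"y": 0.203,"z": 0,"wx": 0,"wy": 0,"wz": -0.635,"jaw": 15},
    {"x": 0.007,"y": 0.203,"z": 0,"wx": 0,"wy": 0,"wz": -0.635,"jaw": 15},
    {"x": 0.007,"y": 0.203,"z": 0,"wx": 0,"wy": 0,"wz": -0.635,"jaw": 15},
    {"x": 0.007,"y": 0.203,"z": 0,"wx": 0,"wy": 0,"wz": -0.635,"jaw": 15}
  ]
}}

```text
time_s: 18.47
ee_pos: [0.5366, -0.2354, 0.0657]
eef_rot: [3.141, 0.002, 1.777]
force: [-5.8, -6.9, 3.0]
grip_width: 0.0196
```

Run:
```python
from look import *
lev(); 
for t in (1.91,):
    plan(knob(t,.064),[np.pi,0,kyaw(t)],8)
shot('side','side12');shot('wrist','w12')
a=cv2.imread('pics/side12.png')[130:250,195:340]; cv2.imwrite('pics/c13.png',cv2.resize(a,None,fx=5,fy=5,interpolation=2))
```

```text
lever(tcp) 1.598 r 0.0808 yaw-lever 1.602 F [-5.8 -6.9  3. ] M [-1.29  0.8  -0.12] grip 0.01962326974901504 t 18.4667
rows 8 shift [0.008 0.157 0.01 ] turn [ 0.001  0.003 -0.481]
```

View pics/c13.png

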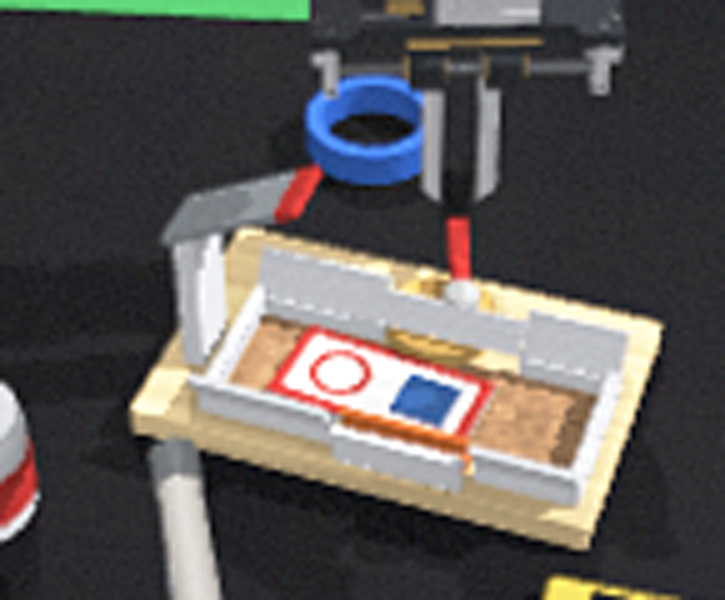

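View pics/w12.png

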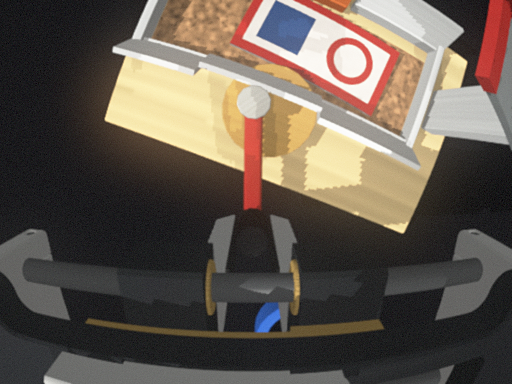

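Request:
{"api": "carry_out", "payload": {
  "deltas": [
    {"x": 0.008,"y": 0.157,"z": 0,"wx": 0,"wy": 0,"wz": -0.48,"jaw": 15},
    {"x": 0.008,"y": 0.157,"z": 0,"wx": 0,"wy": 0,"wz": -0.48,"jaw": 15},
    {"x": 0.008,"y": 0.157,"z": 0,"wx": 0,"wy": 0,"wz": -0.48,"jaw": 15},
    {"x": 0.008,"y": 0.157,"z": 0,"wx": 0,"wy": 0,"wz": -0.48,"jaw": 15},
    {"x": 0.008,"y": 0.157,"z": 0,"wx": 0,"wy": 0,"wz": -0.48,"jaw": 15},
    {"x": 0.008,"y": 0.157,"z": 0,"wx": 0,"wy": 0,"wz": -0.48,"jaw": 15},
    {"x": 0.008,"y": 0.157,"z": 0,"wx": 0,"wy": 0,"wz": -0.48,"jaw": 15},
    {"x": 0,"y": 0,"z": 0,"wx": 0,"wy": 0,"wz": 0,"jaw": 15}
  ]
}}

```text
time_s: 19.23
ee_pos: [0.5575, -0.2282, 0.0658]
eef_rot: [3.141, 0.004, 2.045]
force: [-0.3, -10.9, 0.2]
grip_width: 0.0196
```

Run:
```python
from look import *
lev(); 
for t in (1.91,):
    plan(knob(t,.064),[np.pi,0,kyaw(t)],2)
shot('top','top13');shot('wrist','w13'); shot('side','side13')
a=cv2.imread('pics/top13.png')[130:255,250:345]; b=cv2.imread('pics/top0.png')[130:255,250:345]
cv2.imwrite('pics/c14.png',cv2.resize(np.hstack([b,a]),None,fx=4,fy=4,interpolation=2))
```

```text
lever(tcp) 1.871 r 0.0809 yaw-lever 1.871 F [ -0.3 -10.9   0.2] M [-2.18 -0.08  0.03] grip 0.019572471268453386 t 19.2333
rows 2 shift [0.024 0.078 0.044] turn [ 0.005  0.026 -0.243]
```

View pics/c14.png

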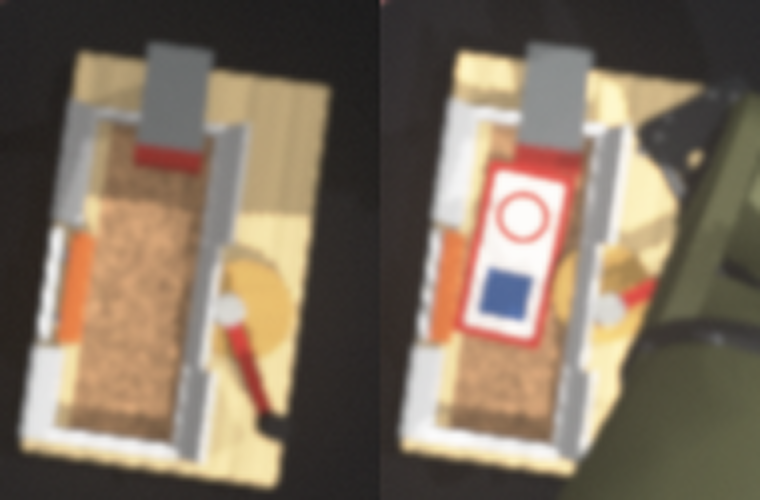

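View pics/w13.png

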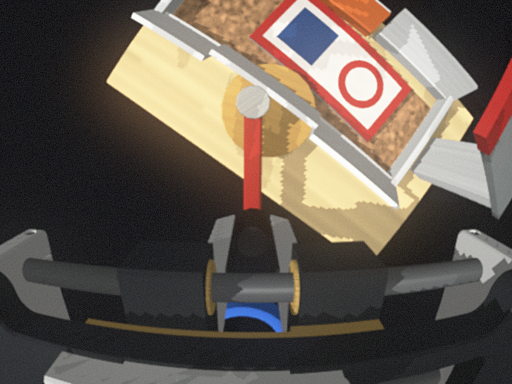

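Request:
{"api": "carry_out", "payload": {
  "deltas": [
    {"x": 0.01,"y": 0.08,"z": 0,"wx": 0,"wy": 0,"wz": -0.25,"jaw": 15},
    {"x": 0.01,"y": 0.08,"z": 0,"wx": 0,"wy": 0,"wz": -0.25,"jaw": 15},
    {"x": 0,"y": 0,"z": 0,"wx": 0,"wy": 0,"wz": 0,"jaw": 15},
    {"x": 0,"y": 0,"z": 0,"wx": 0,"wy": 0,"wz": 0,"jaw": 15}
  ]
}}

```text
time_s: 19.72
ee_pos: [0.56, -0.2268, 0.0658]
eef_rot: [3.141, 0.005, 2.083]
force: [0.3, -13.6, -0.7]
grip_width: 0.0198
```

Run:
```python
from look import *
lev()
```

```text
lever(tcp) 1.907 r 0.0809 yaw-lever 1.908 F [  0.3 -13.6  -0.7] M [-2.69 -0.03 -0.03] grip 0.01975975312035134 t 19.7167
```

Request:
{"api": "carry_out", "payload": {
  "deltas": [
    {"x": 0,"y": 0,"z": 0,"wx": 0,"wy": 0,"wz": 0,"jaw": 50},
    {"x": 0,"y": 0,"z": 0,"wx": 0,"wy": 0,"wz": 0,"jaw": 50},
    {"x": 0,"y": 0,"z": 0,"wx": 0,"wy": 0,"wz": 0,"jaw": 50},
    {"x": 0,"y": 0,"z": 0,"wx": 0,"wy": 0,"wz": 0,"jaw": 50},
    {"x": 0,"y": 0,"z": 0,"wx": 0,"wy": 0,"wz": 0,"jaw": 50},
    {"x": 0,"y": 0,"z": -0.5,"wx": 0,"wy": 0,"wz": 0,"jaw": 50},
    {"x": 0,"y": 0,"z": -0.8,"wx": 0,"wy": 0,"wz": 0,"jaw": 50},
    {"x": 0,"y": 0,"z": -0.8,"wx": 0,"wy": 0,"wz": 0,"jaw": 50},
    {"x": 0,"y": 0,"z": -0.8,"wx": 0,"wy": 0,"wz": 0,"jaw": 50},
    {"x": 0,"y": 0,"z": -0.8,"wx": 0,"wy": 0,"wz": 0,"jaw": 50},
    {"x": 0,"y": 0,"z": -0.8,"wx": 0,"wy": 0,"wz": 0,"jaw": 50},
    {"x": 0,"y": 0,"z": -0.8,"wx": 0,"wy": 0,"wz": 0,"jaw": 50}
  ]
}}

```text
time_s: 20.72
ee_pos: [0.5597, -0.2244, 0.1732]
eef_rot: [3.14, 0.001, 2.084]
force: [-0.1, -0.4, 0.4]
grip_width: 0.047
```

Request:
{"api": "carry_out", "payload": {
  "deltas": [
    {"x": -0.6,"y": 0,"z": -0.9,"wx": 0,"wy": 0,"wz": 0,"jaw": 50},
    {"x": -0.6,"y": 0,"z": -0.9,"wx": 0,"wy": 0,"wz": 0,"jaw": 50},
    {"x": -0.6,"y": 0,"z": -0.9,"wx": 0,"wy": 0,"wz": 0,"jaw": 50},
    {"x": -0.6,"y": 0,"z": -0.9,"wx": 0,"wy": 0,"wz": 0,"jaw": 50},
    {"x": -0.6,"y": 0,"z": -0.9,"wx": 0,"wy": 0,"wz": 0,"jaw": 50},
    {"x": -0.6,"y": 0,"z": -0.9,"wx": 0,"wy": 0,"wz": 0,"jaw": 50},
    {"x": -0.6,"y": 0,"z": -0.9,"wx": 0,"wy": 0,"wz": 0,"jaw": 50},
    {"x": -0.6,"y": 0,"z": -0.9,"wx": 0,"wy": 0,"wz": 0,"jaw": 50},
    {"x": 0,"y": 0,"z": 0,"wx": 0,"wy": 0,"wz": 0,"jaw": 50}
  ]
}}

```text
time_s: 21.47
ee_pos: [0.6071, -0.3096, 0.3196]
eef_rot: [3.137, 0.006, 2.082]
force: [-0.5, 0.6, -0.4]
grip_width: 0.047
```

Run:
```python
from look import *
import pickle
print(ctrl.get_obs()['time_s'],ctrl.get_obs()['ee_pos'])
cp=ctrl.camera_params('wrist');pickle.dump(cp,open('w14.pkl','wb'))
w=shot('wrist','w14'); t=shot('top','top14'); s=shot('side','side14')
z=lambda im,x0,y0,x1,y1,k:cv2.resize(im[y0:y1,x0:x1],None,fx=k,fy=k,interpolation=2)
s0=cv2.imread('pics/side9.png'); 
cv2.imwrite('pics/c15.png',np.vstack([z(s0,210,165,340,245,4),z(s,210,165,340,245,4)]))
t0=cv2.imread('pics/top0.png')
cv2.imwrite('pics/c16.png',np.hstack([z(t0,250,130,345,255,4),z(t,250,130,345,255,4)]))
for c in (1.8,1.91,2.0): print(c,proj('wrist',[knob(c,.088)],cp)[0].round(1),proj('top',[knob(c,.088)])[0].round(1),proj('side',[knob(c,.088)])[0].round(1))
```

```text
21.4667 [ 0.60710917 -0.30961016  0.31955728]
1.8 [244.9 101.2] [336.1 194.6] [280.7 162.2]
1.91 [251.4 101.5] [334.5 191.6] [277.9 162.7]
2.0 [256.7 101.2] [332.9 189.2] [275.7 163.3]
```

View pics/w14.png

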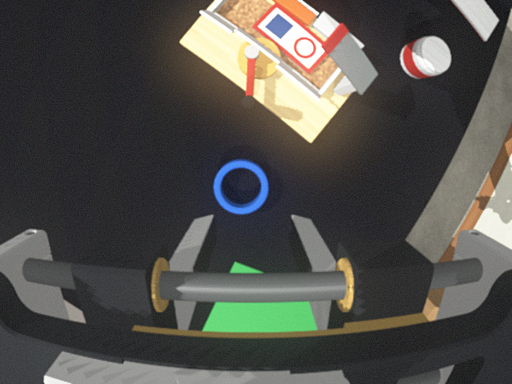

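View pics/c15.png

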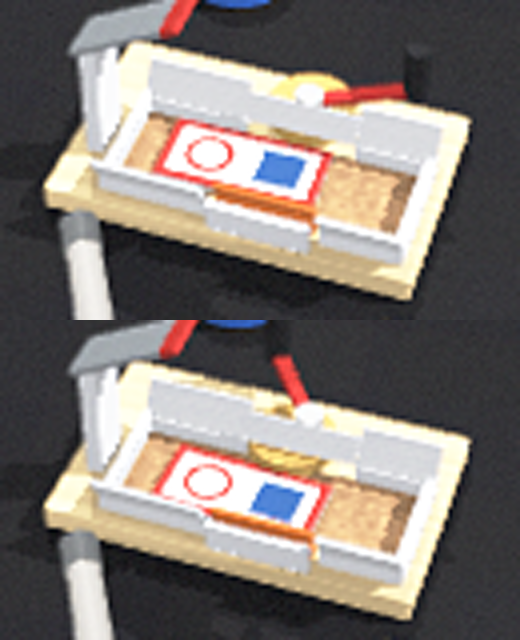

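View pics/c16.png

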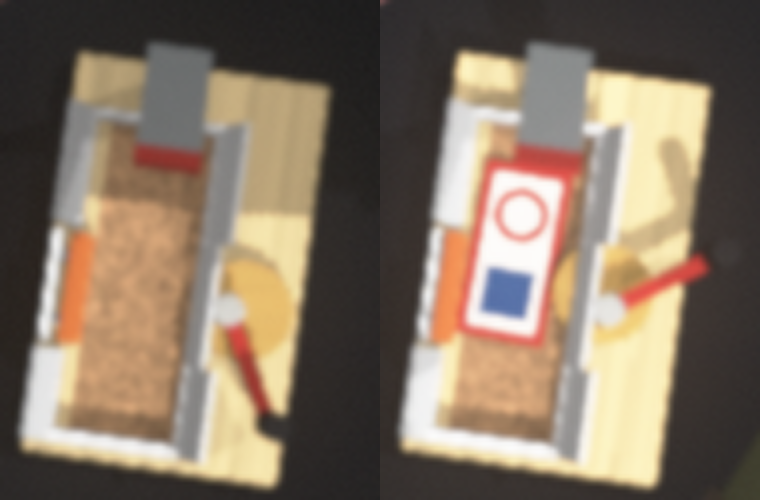

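Run:
```python
from look import *
im=cv2.imread('pics/w14.png')[0:145,175:375]
cv2.imwrite('pics/c17.png',cv2.resize(im,None,fx=4,fy=4,interpolation=2))
t=cv2.imread('pics/top14.png')[170:230,260:345];t0=cv2.imread('pics/top0.png')[170:230,260:345]
cv2.imwrite('pics/c18.png',np.vstack([cv2.resize(i,None,fx=5,fy=5,interpolation=0)[:, :400] for i in (t0,t)]))
```

```text
(no output)
```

View pics/c17.png

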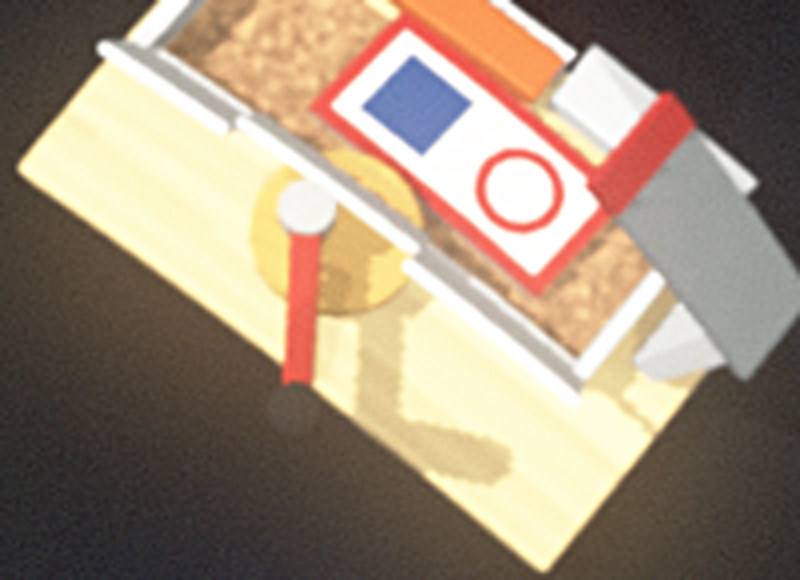

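View pics/c18.png

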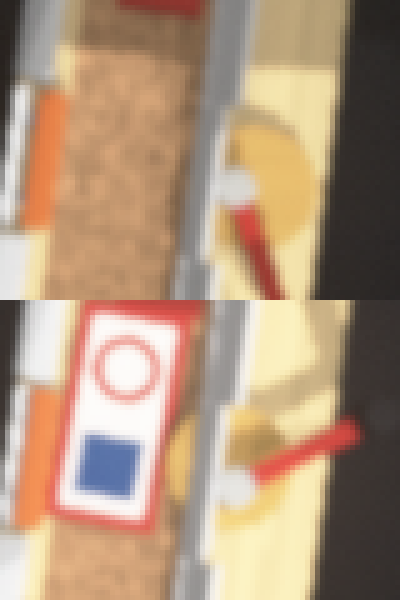

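```bash
cat > fp.py <<'E'
from look import *
import pickle
cp={'wrist':pickle.load(open('w14.pkl','rb')),'top':ctrl.camera_params('top'),'side':ctrl.camera_params('side')}
w=lambda x,y:(175+x/4,x*0+y/4); t=lambda x,y:(260+x/5,170+(y-300)/5); s=lambda x,y:(210+x/4,165+(y-320)/4)
h,k=.06,.03
obs=[('wrist',(-h,k),w(405,15)),('wrist',(-h,-k),w(311,106)),('wrist',(h,-k),w(540,297)),
('top',(-h,k),t(50,517)),('top',(-h,-k),t(152,533)),('side',(h,-k),s(178,442)),('side',(-h,-k),s(330,484))]
for use in (['wrist'],['top','side'],['wrist','top','side']):
    O=[o for o in obs if o[0] in use]
    def res(p): return np.ravel([proj(n,jigw(np.array([p[0],p[1],.006])+rz(p[2])@[a,b,0]),cp[n])[0]-px for n,(a,b),px in O])
    r=least_squares(res,[.04,.01,0],loss='soft_l1'); print(use,r.x.round(4),res(r.x).round(1))
# lever from hub(z?) and knob in wrist
for n,kp in (('wrist',w(290,408)),('top',(337,192.5))):
    r=least_squares(lambda p:proj(n,[knob(p[0],.088)],cp[n])[0]-kp,[1.9]);print(n,'lever',r.x,r.fun.round(1))
for z in (.05,.06,.07): print(z,[proj(n,jigw((0,-.058,z-.02)),cp[n])[0].round(1) for n in('wrist','top')], w(306,207),t(238,488))
# pad face predicted in wrist: y=.036,.040 
for y in (.036,.040): print(y,[((proj('wrist',jigw((x,y,zz)),cp['wrist'])[0]-[175,0])*4).round() for zz in (.006,.018) for x in (-.037,.037)])
E
python3 fp.py
```

```text
['wrist'] [ 0.0317  0.0092 -0.0186] [ 0.2 -1.4 -0.3  0.6  0.1  0.3]
['top', 'side'] [0.0298 0.0076 0.0126] [-1.3 -0.   0.2  0.1 -0.1 -0.2  0.1 -1.1]
['wrist', 'top', 'side'] [ 0.0312  0.0087 -0.0116] [-0.4 -1.3 -0.8  0.8 -0.1  0.2 -2.1 -0.9 -0.7 -0.3 -0.3 -0.3 -0.4 -0.6]
wrist lever [1.84424685] [ 0.  -0.6]
top lever [1.84754046] [-1.5  0.8]
0.05 [array([251.2,  51.5]), array([305.9, 207.7])] (251.5, 51.75) (307.6, 207.6)
0.06 [array([251.2,  50. ]), array([306.3, 207.6])] (251.5, 51.75) (307.6, 207.6)
0.07 [array([251.2,  48.3]), array([306.7, 207.5])] (251.5, 51.75) (307.6, 207.6)
0.036 [array([381.,   3.]), array([524., 112.]), array([383.,  -8.]), array([530., 103.])]
0.04 [array([388.,  -3.]), array([530., 106.]), array([390., -14.]), array([536.,  97.])]
```

Request:
{"api": "carry_out", "payload": {
  "deltas": [
    {"x": 0,"y": 0,"z": 0,"wx": 0,"wy": 0,"wz": 0,"jaw": 50},
    {"x": 0,"y": 0,"z": 0,"wx": 0,"wy": 0,"wz": 0,"jaw": 50},
    {"x": 0,"y": 0,"z": 0,"wx": 0,"wy": 0,"wz": 0,"jaw": 50},
    {"x": 0,"y": 0,"z": 0,"wx": 0,"wy": 0,"wz": 0,"jaw": 50},
    {"x": 0,"y": 0,"z": 0,"wx": 0,"wy": 0,"wz": 0,"jaw": 50},
    {"x": 0,"y": 0,"z": 0,"wx": 0,"wy": 0,"wz": 0,"jaw": 50},
    {"x": 0,"y": 0,"z": 0,"wx": 0,"wy": 0,"wz": 0,"jaw": 50},
    {"x": 0,"y": 0,"z": 0,"wx": 0,"wy": 0,"wz": 0,"jaw": 50},
    {"x": 0,"y": 0,"z": 0,"wx": 0,"wy": 0,"wz": 0,"jaw": 50},
    {"x": 0,"y": 0,"z": 0,"wx": 0,"wy": 0,"wz": 0,"jaw": 50}
  ]
}}

```text
time_s: 22.45
ee_pos: [0.6065, -0.3082, 0.3155]
eef_rot: [3.14, 0.001, 2.083]
force: [0.1, 0.1, -0.1]
grip_width: 0.0468
```

Run:
```python
from look import *
a=cv2.imread('pics/w14.png'); b=shot('wrist','w15'); c=cv2.imread('pics/top14.png'); d=shot('top','top15')
print(ctrl.get_obs()['time_s'])
# red lever centroid/direction and knob in both
def leverdir(im,roi):
    x0,y0,x1,y1=roi; q=im[y0:y1,x0:x1].astype(int); m=(q[...,2]>110)&(q[...,1]<80)&(q[...,0]<90)
    m=cv2.connectedComponentsWithStats(m.astype(np.uint8),connectivity=8); i=1+np.argmax(m[2][1:,4]); ys,xs=np.nonzero(m[1]==i)
    P=np.c_[xs,ys]; v=cv2.fitLine(P.astype(np.float32),cv2.DIST_L2,0,.01,.01).ravel(); return v.round(3),len(P),(v[2:]+[x0,y0]).round(1)
for n,im in (('w14',a),('w15',b)): print(n,leverdir(im,(235,55,265,105)))
for n,im in (('t14',c),('t15',d)): print(n,leverdir(im,(308,185,340,212)))
g=cv2.imread('pics/w13.png'); print('w13',leverdir(g,(235,110,270,215)))
g=cv2.imread('pics/w11.png'); print('w11',leverdir(g,(235,110,270,220)))
g=cv2.imread('pics/w12.png'); print('w12',leverdir(g,(235,110,270,215)))
```

```text
22.55Traceback (most recent call last):
  File "<stdin>", line 9, in <module>
  File "<stdin>", line 7, in leverdir
    return _wrapfunc(a, 'argmax', axis=axis, out=out, **kwds)
    return bound(*args, **kwds)
ValueError: attempt to get argmax of an empty sequence
```

```bash
cat > la.py <<'E'
from look import *
def ray(n,px,cp,z):
    px=np.atleast_2d(px).astype(float); m=cp['mtx']; d=(px-m[:2,2])/[m[0,0],m[1,1]]
    if n=='wrist':
        th=np.hypot(d[:,0],d[:,1])[:,None]; v=np.c_[d/th*np.sin(th),np.cos(th)]
    else: v=np.c_[d,np.ones(len(d))]
    v=v@Ro.from_euler('xyz',cp['attitude']).as_matrix().T
    return cp['origin']+v*((z-cp['origin'][2])/v[:,2:])
def lever_angle(n,im,cp,roi,z=.055,vis=None):
    x0,y0,x1,y1=roi; q=im[y0:y1,x0:x1].astype(int); m=((q[...,2]-q[...,1]>60)&(q[...,2]-q[...,0]>60)&(q[...,1]<110)).astype(np.uint8)
    nn,lab,st,_=cv2.connectedComponentsWithStats(m,connectivity=8)
    i=1+np.argmax(st[1:,4]); ys,xs=np.nonzero(lab==i)
    W=ray(n,np.c_[xs+x0,ys+y0],cp,z); J=(W-[JG[0],JG[1],.02])@rz(JG[2]); P=(J[:,:2]-[0,-.058])
    v=cv2.fitLine(P.astype(np.float32),cv2.DIST_L2,0,.001,.001).ravel()
    if v[:2]@P.mean(0)<0: v[:2]*=-1
    a=np.arctan2(v[1],v[0])%(2*np.pi); b=np.arctan2(*P.mean(0)[::-1])%(2*np.pi)
    perp=v[0]*-v[3]+v[1]*v[2]
    print(n,'n',len(P),'dir',round(a-np.radians(200),3),'centroid',round(b-np.radians(200),3),'rc',round(np.hypot(*P.mean(0)),4),'bbox',st[i,:4]+[x0,y0,0,0])
E
python3 - <<'E'
from la import *
import pickle
for z in (.05,.06):
    lever_angle('wrist',cv2.imread('pics/w1.png'),pickle.load(open('w1.pkl','rb')),(268,126,295,168),z)
    lever_angle('top',cv2.imread('pics/top0.png'),ctrl.camera_params('top'),(305,208,322,240),z)
    lever_angle('wrist',cv2.imread('pics/w14.png'),pickle.load(open('w14.pkl','rb')),(240,57,262,98),z)
    lever_angle('wrist',cv2.imread('pics/w15.png'),ctrl.camera_params('wrist'),(240,57,262,98),z)
    lever_angle('top',cv2.imread('pics/top14.png'),ctrl.camera_params('top'),(308,188,336,212),z)
    lever_angle('top',cv2.imread('pics/top15.png'),ctrl.camera_params('top'),(308,188,336,212),z)
E
```

```text
wrist n 175 dir 0.149 centroid 0.156 rc 0.041 bbox [271 129  19  31]
top n 78 dir 0.165 centroid 0.193 rc 0.0378 bbox [307 212  10  21]
wrist n 134 dir 1.761 centroid 1.863 rc 0.052 bbox [245  67   9  29]
wrist n 149 dir 1.776 centroid 1.861 rc 0.0496 bbox [245  66  10  32]
top n 70 dir 1.808 centroid 1.859 rc 0.0496 bbox [312 194  20  12]
top n 71 dir 1.814 centroid 1.861 rc 0.0498 bbox [312 194  20  12]
wrist n 175 dir 0.149 centroid 0.144 rc 0.0399 bbox [271 129  19  31]
top n 78 dir 0.165 centroid 0.166 rc 0.0374 bbox [307 212  10  21]
wrist n 134 dir 1.761 centroid 1.865 rc 0.0533 bbox [245  67   9  29]
wrist n 149 dir 1.776 centroid 1.864 rc 0.0509 bbox [245  66  10  32]
top n 70 dir 1.808 centroid 1.862 rc 0.0481 bbox [312 194  20  12]
top n 71 dir 1.814 centroid 1.864 rc 0.0483 bbox [312 194  20  12]
```

Run:
```python
from la import *
c=ctrl.camera_params('wrist');o=ctrl.get_obs();R=Ro.from_euler('xyz',o['eef_rot'])
off=R.inv().apply(c['origin']-o['ee_pos']);RR=R.inv()*Ro.from_euler('xyz',c['attitude'])
def mk(p,r):
    Q=Ro.from_euler('xyz',r); return dict(mtx=c['mtx'],origin=np.array(p)+Q.apply(off),attitude=(Q*RR).as_euler('xyz'))
for n,p,r,roi in [('w11',[0.44965,-0.18058,0.06377],[-3.139,.001,.344],(235,112,270,216)),('w12',[.5366,-.2354,.0657],[3.141,.002,1.777],(235,112,270,212)),('w13',[0.5575,-0.2282,0.0658],[3.141,.004,2.045],(235,112,270,212))]:
    lever_angle('wrist',cv2.imread(f'pics/{n}.png'),mk(p,r),roi,.055)
```

```text
wrist n 1510 dir 0.147 centroid 0.162 rc 0.0377 bbox [245 125  19  91]
wrist n 1553 dir 1.576 centroid 1.591 rc 0.0404 bbox [243 118  19  92]
wrist n 1588 dir 1.853 centroid 1.867 rc 0.0401 bbox [243 117  19  93]
```

Run:
```python
from look import *
t=1.85
plan(knob(t,.115),[np.pi,0,kyaw(t)],14)
```

```text
rows 14 shift [ 0.338 -0.028  0.716] turn [0.001 0.001 0.053]
```

Request:
{"api": "carry_out", "payload": {
  "deltas": [
    {"x": 0.39,"y": -0.03,"z": 0.82,"wx": 0,"wy": 0,"wz": 0.06,"jaw": 50},
    {"x": 0.39,"y": -0.03,"z": 0.82,"wx": 0,"wy": 0,"wz": 0.06,"jaw": 50},
    {"x": 0.39,"y": -0.03,"z": 0.82,"wx": 0,"wy": 0,"wz": 0.06,"jaw": 50},
    {"x": 0.39,"y": -0.03,"z": 0.82,"wx": 0,"wy": 0,"wz": 0.06,"jaw": 50},
    {"x": 0.39,"y": -0.03,"z": 0.82,"wx": 0,"wy": 0,"wz": 0.06,"jaw": 50},
    {"x": 0.39,"y": -0.03,"z": 0.82,"wx": 0,"wy": 0,"wz": 0.06,"jaw": 50},
    {"x": 0.39,"y": -0.03,"z": 0.82,"wx": 0,"wy": 0,"wz": 0.06,"jaw": 50},
    {"x": 0.39,"y": -0.03,"z": 0.82,"wx": 0,"wy": 0,"wz": 0.06,"jaw": 50},
    {"x": 0.39,"y": -0.03,"z": 0.82,"wx": 0,"wy": 0,"wz": 0.06,"jaw": 50},
    {"x": 0.39,"y": -0.03,"z": 0.82,"wx": 0,"wy": 0,"wz": 0.06,"jaw": 50},
    {"x": 0.39,"y": -0.03,"z": 0.82,"wx": 0,"wy": 0,"wz": 0.06,"jaw": 50},
    {"x": 0.2,"y": 0,"z": 0.5,"wx": 0,"wy": 0,"wz": 0.06,"jaw": 50}
  ]
}}

```text
time_s: 23.55
ee_pos: [0.5583, -0.2311, 0.1235]
eef_rot: [3.141, -0.0, 2.026]
force: [0.2, -0.4, -0.5]
grip_width: 0.0471
```

Request:
{"api": "carry_out", "payload": {
  "deltas": [
    {"x": 0.2,"y": 0,"z": 0.4,"wx": 0,"wy": 0,"wz": 0,"jaw": 50},
    {"x": 0,"y": 0,"z": 0,"wx": 0,"wy": 0,"wz": 0,"jaw": 50}
  ]
}}

```text
time_s: 23.72
ee_pos: [0.5568, -0.2277, 0.1158]
eef_rot: [3.141, -0.001, 2.026]
force: [-0.3, -0.3, -0.4]
grip_width: 0.0471
```

Run:
```python
from la import *
import pickle
lev(); cp=ctrl.camera_params('wrist'); pickle.dump(cp,open('w16.pkl','wb')); im=shot('wrist','w16')
lever_angle('wrist',im,cp,(220,70,290,205),.055)
for t in (1.8,1.85,1.9): print(proj('wrist',[knob(t,.088)],cp))
```

```text
lever(tcp) 1.866 r 0.0802 yaw-lever 1.852 F [-0.3 -0.3 -0.4] M [-0.04 -0.09  0.  ] grip 0.047111864068325675 t 23.7167
wrist n 965 dir 1.842 centroid 1.867 rc 0.0412 bbox [245 121  14  74]
[[245.26122325 215.83762659]]
[[250.74147007 215.97703066]]
[[256.22249662 215.85027783]]
```

View pics/w16.png

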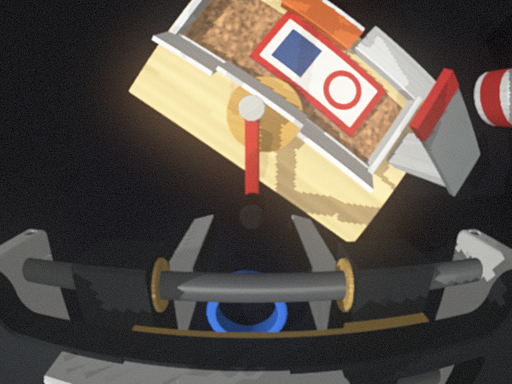

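Request:
{"api": "carry_out", "payload": {
  "deltas": [
    {"x": 0,"y": -0.02,"z": 0.5,"wx": 0,"wy": 0,"wz": 0,"jaw": 50},
    {"x": 0,"y": -0.02,"z": 0.7,"wx": 0,"wy": 0,"wz": 0,"jaw": 50},
    {"x": 0,"y": -0.01,"z": 0.7,"wx": 0,"wy": 0,"wz": 0,"jaw": 50},
    {"x": 0,"y": 0,"z": 0.6,"wx": 0,"wy": 0,"wz": 0,"jaw": 50},
    {"x": 0,"y": 0,"z": 0,"wx": 0,"wy": 0,"wz": 0,"jaw": 50},
    {"x": 0,"y": 0,"z": 0,"wx": 0,"wy": 0,"wz": 0,"jaw": 50}
  ]
}}

```text
time_s: 24.27
ee_pos: [0.5564, -0.2289, 0.0669]
eef_rot: [3.14, 0.0, 2.026]
force: [-0.4, -0.8, -0.0]
grip_width: 0.0469
```

Request:
{"api": "carry_out", "payload": {
  "deltas": [
    {"x": 0,"y": 0,"z": 0,"wx": 0,"wy": 0,"wz": 0,"jaw": 15},
    {"x": 0,"y": 0,"z": 0,"wx": 0,"wy": 0,"wz": 0,"jaw": 15},
    {"x": 0,"y": 0,"z": 0,"wx": 0,"wy": 0,"wz": 0,"jaw": 15},
    {"x": 0,"y": 0,"z": 0,"wx": 0,"wy": 0,"wz": 0,"jaw": 15},
    {"x": 0,"y": 0,"z": 0,"wx": 0,"wy": 0,"wz": 0,"jaw": 15},
    {"x": 0,"y": 0,"z": 0,"wx": 0,"wy": 0,"wz": 0,"jaw": 15}
  ],
  "squeeze": 20
}}

```text
time_s: 24.77
ee_pos: [0.5566, -0.2289, 0.0675]
eef_rot: [3.14, 0.001, 2.026]
force: [0.6, -0.1, 2.9]
grip_width: 0.0194
```

Run:
```python
from la import *
lev(); cp=ctrl.camera_params('wrist'); im=shot('wrist','w17')
lever_angle('wrist',im,cp,(235,112,270,212),.055)
o=ctrl.get_obs()
q=rz(-JG[2])@(o['ee_pos']-[JG[0],JG[1],.02]); r=np.hypot(q[0],q[1]+.058)
plan(jigw(np.array([0,-.058,0])+rz(.06)@(q-[0,-.058,0])),[*(o['eef_rot'][:2]),o['eef_rot'][2]+.06],3)
```

```text
lever(tcp) 1.858 r 0.0811 yaw-lever 1.851 F [ 0.6 -0.1  2.9] M [-0.04 -0.09 -0.01] grip 0.019444017663238746 t 24.7667
wrist n 1536 dir 1.842 centroid 1.856 rc 0.0405 bbox [243 117  18  92]
rows 3 shift [0.001 0.081 0.   ] turn [-0.     0.001 -0.25 ]
```

Request:
{"api": "carry_out", "payload": {
  "deltas": [
    {"x": 0,"y": 0.08,"z": 0,"wx": 0,"wy": 0,"wz": -0.25,"jaw": 15},
    {"x": 0,"y": 0.08,"z": 0,"wx": 0,"wy": 0,"wz": -0.25,"jaw": 15},
    {"x": 0,"y": 0.08,"z": 0,"wx": 0,"wy": 0,"wz": -0.25,"jaw": 15},
    {"x": 0,"y": 0.08,"z": 0,"wx": 0,"wy": 0,"wz": -0.25,"jaw": 15},
    {"x": 0,"y": 0.06,"z": 0,"wx": 0,"wy": 0,"wz": -0.2,"jaw": 15},
    {"x": 0,"y": 0,"z": 0,"wx": 0,"wy": 0,"wz": 0,"jaw": 15},
    {"x": 0,"y": 0,"z": 0,"wx": 0,"wy": 0,"wz": 0,"jaw": 15}
  ]
}}

```text
time_s: 25.4
ee_pos: [0.5628, -0.2256, 0.0674]
eef_rot: [3.141, 0.001, 2.122]
force: [-5.4, -2.2, 5.4]
grip_width: 0.0198
```

Run:
```python
from la import *
lev(); cp=ctrl.camera_params('wrist'); im=shot('wrist','w18')
lever_angle('wrist',im,cp,(235,112,270,212),.055)
```

```text
lever(tcp) 1.944 r 0.0812 yaw-lever 1.948 F [-5.4 -2.2  5.4] M [-0.37  0.91 -0.07] grip 0.019766287378419966 t 25.4
wrist n 1513 dir 1.928 centroid 1.94 rc 0.0404 bbox [243 117  19  92]
```

Request:
{"api": "carry_out", "payload": {
  "deltas": [
    {"x": 0,"y": 0,"z": 0,"wx": 0,"wy": 0,"wz": 0,"jaw": 50},
    {"x": 0,"y": 0,"z": 0,"wx": 0,"wy": 0,"wz": 0,"jaw": 50},
    {"x": 0,"y": 0,"z": 0,"wx": 0,"wy": 0,"wz": 0,"jaw": 50},
    {"x": 0,"y": 0,"z": 0,"wx": 0,"wy": 0,"wz": 0,"jaw": 50},
    {"x": 0,"y": 0,"z": 0,"wx": 0,"wy": 0,"wz": 0,"jaw": 50},
    {"x": 0,"y": 0,"z": -0.5,"wx": 0,"wy": 0,"wz": 0,"jaw": 50},
    {"x": 0,"y": 0,"z": -0.7,"wx": 0,"wy": 0,"wz": 0,"jaw": 50},
    {"x": 0,"y": 0,"z": -0.7,"wx": 0,"wy": 0,"wz": 0,"jaw": 50},
    {"x": 0,"y": 0,"z": -0.5,"wx": 0,"wy": 0,"wz": 0,"jaw": 50},
    {"x": 0,"y": 0,"z": 0,"wx": 0,"wy": 0,"wz": 0,"jaw": 50}
  ]
}}

```text
time_s: 26.28
ee_pos: [0.564, -0.2256, 0.1178]
eef_rot: [3.138, 0.004, 2.122]
force: [0.5, -0.4, -0.1]
grip_width: 0.0468
```

Run:
```python
from la import *
lev(); cp=ctrl.camera_params('wrist'); im=shot('wrist','w19')
lever_angle('wrist',im,cp,(220,70,290,205),.055)
```

```text
lever(tcp) 1.957 r 0.0818 yaw-lever 1.948 F [ 0.5 -0.4 -0.1] M [ 0.01 -0.24  0.01] grip 0.0467512736364569 t 26.2833
wrist n 963 dir 1.856 centroid 1.878 rc 0.0409 bbox [238 118  20  73]
```

Request:
{"api": "carry_out", "payload": {
  "deltas": [
    {"x": 0,"y": 0,"z": 0,"wx": 0,"wy": 0,"wz": 0,"jaw": 50},
    {"x": 0,"y": 0,"z": 0,"wx": 0,"wy": 0,"wz": 0,"jaw": 50},
    {"x": 0,"y": 0,"z": 0,"wx": 0,"wy": 0,"wz": 0,"jaw": 50},
    {"x": 0,"y": 0,"z": 0,"wx": 0,"wy": 0,"wz": 0,"jaw": 50},
    {"x": 0,"y": 0,"z": 0,"wx": 0,"wy": 0,"wz": 0,"jaw": 50},
    {"x": 0,"y": 0,"z": 0,"wx": 0,"wy": 0,"wz": 0,"jaw": 50},
    {"x": 0,"y": 0,"z": 0,"wx": 0,"wy": 0,"wz": 0,"jaw": 50},
    {"x": 0,"y": 0,"z": 0,"wx": 0,"wy": 0,"wz": 0,"jaw": 50},
    {"x": 0,"y": 0,"z": 0,"wx": 0,"wy": 0,"wz": 0,"jaw": 50},
    {"x": 0,"y": 0,"z": 0,"wx": 0,"wy": 0,"wz": 0,"jaw": 50},
    {"x": 0,"y": 0,"z": 0,"wx": 0,"wy": 0,"wz": 0,"jaw": 50},
    {"x": 0,"y": 0,"z": 0,"wx": 0,"wy": 0,"wz": 0,"jaw": 50}
  ]
}}

```text
time_s: 27.33
ee_pos: [0.5631, -0.2252, 0.1151]
eef_rot: [3.14, 0.001, 2.122]
force: [1.0, 0.3, -0.2]
grip_width: 0.047
```

Run:
```python
from la import *
lev(); cp=ctrl.camera_params('wrist'); im=shot('wrist','w20')
lever_angle('wrist',im,cp,(220,70,290,205),.055)
for t in (1.8,1.85,1.9,1.95): print(proj('wrist',[knob(t,.088)],cp).round(1))
z=lambda i,k:cv2.resize(i[0:230,120:420],None,fx=k,fy=k,interpolation=2)
cv2.imwrite('pics/c20.png',z(im,2.6))
# pad front edge predicted at rest vs 4mm for floor-ish and top z, wrist
for y in (.036,.0395,.044): print(y,[((proj('wrist',jigw((x,y,.02)),cp)[0]-[120,0])*2.6).round() for x in (-.037,.037)])
```

```text
lever(tcp) 1.949 r 0.081 yaw-lever 1.948 F [ 1.   0.3 -0.2] M [ 0.03 -0.12 -0.02] grip 0.046992611993524246 t 27.3333
wrist n 985 dir 1.856 centroid 1.878 rc 0.041 bbox [239 119  20  74]
[[236. 214.]]
[[241.4 214.6]]
[[246.9 215. ]]
[[252.4 215.1]]
0.036 [array([446.,  10.]), array([609., 155.])]
0.0395 [array([453.,   4.]), array([615., 148.])]
0.044 [array([461.,  -4.]), array([623., 140.])]
```

View pics/c20.png

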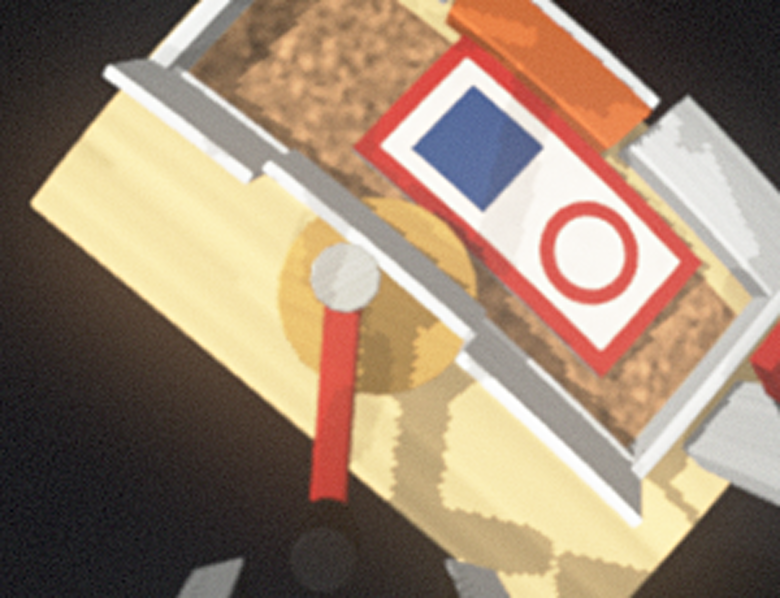

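Run:
```python
from la import *
cp=ctrl.camera_params('wrist')
px=np.array([(470,38),(356,147),(603,377),(701,262)])/2.6+[120,0]
Q=[(-.06,.03),(-.06,-.03),(.06,-.03),(.06,.03)]
f=lambda p:(proj('wrist',np.array([jigw(np.array([p[0],p[1],.006])+rz(p[2])@[a,b,0]) for a,b in Q]),cp)-px).ravel()
r=least_squares(f,[.03,.01,0]);print(r.x.round(4),r.fun.round(1))
# jig check: hub and wall ends
print(((proj('wrist',[jigw((0,-.058,.04)),jigw((-.095,.0,.018)),jigw((.118,0,.018))],cp)-[120,0])*2.6).round())
```

```text
[ 0.0319  0.0096 -0.0035] [-0.9 -1.7 -0.4  0.   0.1  0.8  1.5  0.8]
[[343. 274.]
 [247. -17.]
 [699. 391.]]
```

Request:
{"api": "carry_out", "payload": {
  "deltas": [
    {"x": 0,"y": 0,"z": -0.8,"wx": 0,"wy": 0,"wz": 0,"jaw": 50},
    {"x": 0,"y": 0,"z": -0.8,"wx": 0,"wy": 0,"wz": 0,"jaw": 50},
    {"x": 0,"y": 0,"z": -0.8,"wx": 0,"wy": 0,"wz": 0,"jaw": 50},
    {"x": 0,"y": 0,"z": -0.8,"wx": 0,"wy": 0,"wz": 0,"jaw": 50},
    {"x": 0,"y": 0,"z": -0.8,"wx": 0,"wy": 0,"wz": 0,"jaw": 50},
    {"x": 0,"y": 0,"z": -0.8,"wx": 0,"wy": 0,"wz": 0,"jaw": 50},
    {"x": 0,"y": 0,"z": 0,"wx": 0,"wy": 0,"wz": 0,"jaw": 50},
    {"x": 0,"y": 0,"z": 0,"wx": 0,"wy": 0,"wz": 0,"jaw": 50}
  ]
}}

```text
time_s: 28.05
ee_pos: [0.563, -0.2252, 0.2112]
eef_rot: [3.139, 0.002, 2.122]
force: [-0.6, 0.3, 0.1]
grip_width: 0.0468
```

Run:
```python
from la import *
shot('side','side21'); 
print(ctrl.get_obs()['time_s'],ctrl.hand_in())
```

```text
the job is handed in; nothing more can be done
28.1 None
```

View pics/side21.png

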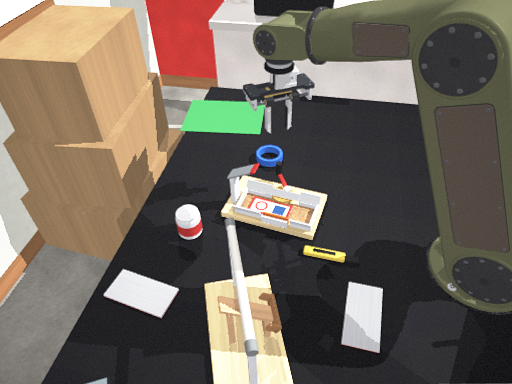

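The plate is in the nest with its printed face up, pressed against the orange pad. I handed the job in at about 28 s.

I gripped the plate square to the slope, drew it out from under the lamp tube and dropped it level, about 17 mm beyond the lip. It turned over and landed flat. I then turned the cam lever by its knob and let go.

**Last checks:**
- **Lever:** the pictures put it at about 1.87 rad, unchanged over the second I waited after letting go.
- **Pad:** the fitted plate position, straight to within about 0.01 rad, shows the pad pressed about 3.6 mm of its 12 mm.
- **Bystanders:** the knife, tin and tape roll are where they were, and the gripper is clear.

**What disagreed:**
- **Lever springing back:** it went back 0.05 to 0.07 rad each time I let go. I gripped it a second time and took it to about 1.94 rad, pressing the pad about 4.4 mm for a moment. It still settled slightly short of 1.91 rad and 4 mm.
- **Lever angle from distant views:** the farther pictures gave 1.76 to 1.86 rad, so I relied on the close ones.
- **Plate position:** it lies about 32 mm to the lip's side of the nest's middle. The cam and the pad both still bear on it.

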